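# Nest the play saucepans on the lazy Susan

## Task

Pick out the three wooden play saucepans from among the toys on the bench and nest them, one at a time, in the middle of the lazy Susan: the largest first, the medium one inside it, the smallest inside that. Turn the handles apart like a fan so that they clear each other and every pan sits flat on the floor of the one below. Set each pan down rather than dropping it, let go, and leave the other toys where they are.

Things in the scene. Friction and masses are not known exactly. Their poses are not given: they have to be found in the camera images.
- pan_large: The largest of three like beech saucepans: 116 mm across outside, 104 mm inside, 40 mm high to the rim, upright wall, floor 8 mm thick, 130 g. Origin: centre of the underside. Level flat-sided handle along the pan's own +x, 14 mm wide, 16 mm tall, underside 6 mm below the rim, top 10 mm above it, ending 143 mm from the centre: carry the pan by it, pinched across the 14 mm.
- pan_medium: The middle one of three like beech saucepans: 86 mm across outside, 74 mm inside, 42 mm high to the rim, upright wall, floor 8 mm thick, 90 g. Origin: centre of the underside. Level flat-sided handle along the pan's own +x, 14 mm wide, 16 mm tall, underside 6 mm below the rim, top 10 mm above it, ending 130 mm from the centre: carry the pan by it, pinched across the 14 mm.
- pan_small: The smallest of three like beech saucepans: 56 mm across outside, 44 mm inside, 44 mm high to the rim, upright wall, floor 8 mm thick, 55 g. Origin: centre of the underside. Level flat-sided handle along the pan's own +x, 14 mm wide, 16 mm tall, underside 6 mm below the rim, top 10 mm above it, ending 118 mm from the centre: carry the pan by it, pinched across the 14 mm.
- pan_large_grip (a point): Point in the middle of the large pan's handle, 90 mm from the pan's centre along its +x, 42 mm above its underside (half way up the handle).
- pan_medium_grip (a point): Point in the middle of the medium pan's handle, 90 mm from the pan's centre along its +x, 44 mm above its underside (half way up the handle).
- pan_small_grip (a point): Point in the middle of the small pan's handle, 90 mm from the pan's centre along its +x, 46 mm above its underside (half way up the handle).
- susan: Lazy Susan, the target: dark wood turntable 210 mm across, flat top 20 mm above the bench, with a lip 4 mm high round the edge (198 mm inside it). Origin: on its axis at bench height. The foot is fixed to the bench; the platter turns very easily when pushed sideways, and what stands on it turns with it. Empty at the start.
- mug: Bystander: white ceramic mug, 72 mm across, 75 mm high, a loop handle at its side. Origin: centre of the underside. Leave alone.
- top: Bystander: wooden whip top standing on its flat head, point up, 58 mm across, 61 mm high. Origin: centre of the underside. Leave alone.
- turtle: Bystander: green plastic toy turtle, about 95 mm long, 70 mm wide, 33 mm high. Origin: at bench height under the middle of its shell. Leave alone.
Not all that is in view belongs to the job. What is shaped like the pan_large but blue is not meant. Leave any blue look-alike of the pan_small alone.

How it is judged (in metres and radians):
On the way, in this order (a step that is already met when the one before it is completed fails the run):
1. the largest pan stands flat in the middle of the lazy Susan, let go (horizontal distance between pan_large and susan below 0.015 m and height (world z) of pan_large between 0.017 and 0.024 m and angle between pan_large's own z axis and vertical below 0.05 rad and contact force between the fingers and pan_large below 0.2 N and linear speed of pan_large below 0.02 m/s and angular speed of pan_large below 0.2 rad/s), for 0.2 s.
2. the medium pan sits flat inside the largest, handles apart, let go (horizontal distance between pan_large and susan below 0.015 m and height (world z) of pan_large between 0.017 and 0.024 m and angle between each of pan_large, pan_medium's own z axis and vertical below 0.05 rad and horizontal distance between pan_medium and pan_large below 0.013 m and height (world z) of pan_medium between 0.025 and 0.033 m and horizontal distance between pan_medium_grip and pan_large_grip above 0.035 m and contact force between the fingers and pan_medium below 0.2 N and linear speed of pan_medium below 0.02 m/s and angular speed of pan_medium below 0.2 rad/s), for 0.2 s.
3. the smallest pan sits flat inside the medium one, handles apart, let go (horizontal distance between pan_large and susan below 0.015 m and height (world z) of pan_large between 0.017 and 0.024 m and angle between each of pan_large, pan_medium, pan_small's own z axis and vertical below 0.05 rad and horizontal distance between pan_medium and pan_large below 0.013 m and height (world z) of pan_medium between 0.025 and 0.033 m and horizontal distance between each of pan_medium_grip, pan_small_grip and pan_large_grip above 0.035 m and horizontal distance between pan_small and pan_medium below 0.013 m and height (world z) of pan_small between 0.033 and 0.042 m and horizontal distance between pan_small_grip and pan_medium_grip above 0.035 m and contact force between the fingers and pan_small below 0.2 N and linear speed of pan_small below 0.02 m/s and angular speed of pan_small below 0.2 rad/s), for 0.2 s.
At the end, for the whole second after the job is handed in: Largest pan within 15 mm of the lazy Susan's middle; medium on its floor, smallest on the medium's floor, centres within 13 mm of the pan below, within 4 mm of seated height, upright to 0.05 rad; handle middles 35 mm or more apart seen from above; all released and at rest (all of step 3 and contact force between the fingers and pan_large below 0.2 N and linear speed of each of pan_large, pan_medium below 0.02 m/s and angular speed of each of pan_large, pan_medium below 0.2 rad/s and contact force between the fingers and pan_medium below 0.2 N); the robot touches nothing.
It fails at once if the mug, the top or the turtle is shifted more than 30 mm or tipped over (distance of any of mug, top, turtle from where it was at the start of the episode above 0.03 m or angle between any of mug, top, turtle's own z axis and vertical above 0.5 rad).
It fails at once if the large pan is dropped: in the air, more than 25 mm above its seat, with no finger touching it (height (world z) of pan_large above 0.045 m and contact force between the fingers and pan_large below 0.05 N).
It fails at once if the medium pan is dropped: in the air, more than 25 mm above its seat, with no finger touching it (height (world z) of pan_medium above 0.053 m and contact force between the fingers and pan_medium below 0.05 N).
It fails at once if the small pan is dropped: in the air, more than 25 mm above its seat, with no finger touching it (height (world z) of pan_small above 0.061 m and contact force between the fingers and pan_small below 0.05 N).
It also fails if it takes over 99 s, if anything falls off the work surface, if the arm or the gripper's body presses on something with over 40 N, if the wrist force passes 120 N, or if a joint passes its speed limit or range.

## Robot

A 6-joint arm with a two-finger parallel gripper is mounted at the origin on the work surface. World frame = base frame: x ahead of the robot, y to its left, z up, the work surface at z = 0. Lengths are in m, angles in degrees, forces in N, time in s.
With the tool pointing down it reaches from about 0.4 to 0.825 m from the base axis. Payload 7 kg.
Tool frame: the origin (TCP) lies midway between the tips of the shut fingers; the grasp point (between the pads) lies 19 mm behind it (ctrl.grasp_offset is the distance from the TCP to the grasp point, in m); z points along the fingers, x is the direction in which the jaws open and shut, and the axes are right-handed (so a half turn about z gives the same grasp; the last joint's range is limited). The gripper opens to 88 mm and grips with 3 to 60 N. Pads are 19 mm wide; open, the fingers measure 130 mm over their backs; the gripper's body (78 mm by 193 mm) begins 47 mm behind the grasp point.
Start: joints at [-53.566, 20.546, 0.682, 0, -70.136, -16.507], TCP at [0.23, -0.635, 0.227] pointing down, gripper open.
Joint ranges: [-176.03, 176.03], [-82.01, 121.73], [-58.28, 71.71], [-173.87, 95.51], [-174.79, -0.11], [-173.66, 173.66]. Speed limits (degrees/s): [136.94, 136.94, 172.46, 180, 180, 180].

## Interface

Orientations are given as [roll, pitch, yaw] about the fixed x, y, z axes, in that order (R = Rz(yaw) Ry(pitch) Rx(roll)).
In Python, from plant import sensors, snapshot, order, ctrl gives the robot as it stands.
- The arm moves only by the tool send_rows, never from a script. Its argument "commands" is a list of rows, each a list of 3 entries, a list of its own where there are three numbers: the closure, from 0 (fully open) to 1 (shut), then the shift along the world's x, y, z in units of 0.25 m (1.0 is 0.25 m), then the turn, a rotation vector about the world's x, y, z in units of 360 degrees (1.0 is 360 degrees). In form: [[hand, [x, y, z], [ax, ay, az]], ...]. A call has 1 to 12 rows; each row shifts and turns the pose as measured when the row begins; what a row does not reach is not made up. A row lasts 1/10 s, in which the tool goes at most 50 mm and 8.59 degrees, less where a joint would pass 70% of its speed; a pose out of reach is approached as far as the arm can. A call with a number of a shift or a turn outside -1 to 1 is refused whole. A call with a gripper value outside its range is refused whole. The fingers move at their own pace and stop on an object; the grip force is fixed at half the most. Time passes only in rows, so rows that do not move let the fingers close. It gives the time, the measured TCP pose, the force and the opening at its end, in the units of the state.
- sensors.get_obs(): the state, without advancing time (a new reading comes with each control period).
- snapshot(name): name is "scene" or "top" or "wrist"; returns a dict with "color" (480x640x3 uint8, blue, green, red), "z_map" (480x640 float32, m along the optical axis (not along the pixel's ray), 0 where there is no reading), "mtx" (3x3 intrinsics, pixels), "k1" (the pictures are not rectified: a ray, as slopes to the right and down, at radius r is drawn at 1 + k1 r^2 times it, then the intrinsics apply), "xyz" and "attitude" of the camera in the world. Camera axes: x right, y down, z forward; pixel columns grow to the right and rows downward; lengths in m; the calibration is good to about 2 mm. A picture is of the moment at which its call begins.
- order.close_job(): hands the job in, once; it reports no verdict.
The state is a dict: "clock": time; "joint_pos": joint angles; "qvel": joint speeds; "tau": joint torques, N m; "tool_pos": TCP position; "orientation": TCP orientation; "force": force on the tool from outside, world axes, zero at the start; "moment": the same for the moment, N m; "opening": finger opening in m.
Only numpy, scipy, OpenCV 4.12 (cv2) and the standard library are available. Lean on these libraries where they do the work, as an engineer would, in place of code of your own. Each camera call takes 0.05 s, during which the arm holds its last target.

## Working session

There is one attempt and no reset: what is moved stays moved. The work goes in short steps, Python scripts to look and compute and a tool call to move; the robot and the scene stay as the last step left them, time stands still between calls to the robot, and variables do not carry over. Pictures are saved under pics/ and viewed, and the job is handed in when it is done.

Besides the shell and the picture viewer there is one more tool, called after "Call:" as name([rows], argument=value, ...), one row to a line, values as JSON. send_rows: Moves the arm, as the interface text tells. Its arguments: {"type":"object","properties":{"commands":{"type":"array","items":{"type":"array"}}},"required":["commands"]}

```bash
ls; mkdir -p pics
python3 - <<'E'
from plant import sensors, snapshot, order, ctrl
import cv2,numpy as np
print(sensors.get_obs(), ctrl.grasp_offset)
for n in ["scene","top","wrist"]:
    s=snapshot(n); cv2.imwrite(f"pics/{n}0.png",s["color"]); np.savez(f"{n}0.npz",**s)
    print(n,s["mtx"].tolist(),s["k1"],s["xyz"],s["attitude"])
E
```

```text
pics
{'clock': 0.0, 'joint_pos': array([-5.35655198e+01,  2.05905809e+01,  6.33375626e-01, -2.09320754e-02,
       -7.01354006e+01, -1.65070426e+01]), 'qvel': array([ 0.00084293,  0.01238421,  0.10155518, -0.00041274, -0.03873475,
       -0.01562015]), 'tau': array([ 6.70111112e-04, -5.82719100e+01,  2.93068779e+01,  6.99743852e+00,
        6.96397852e-03, -1.84136634e-04]), 'tool_pos': array([ 0.22987172, -0.63412744,  0.22562675]), 'orientation': array([-1.79992551e+02, -9.43806516e-02,  1.09920303e+02]), 'force': array([-1.39628389,  0.19828886,  0.18176431]), 'moment': array([ 0.01179638,  0.02310457, -0.05139269]), 'opening': 0.08764231369644325} 0.0188
scene [[479.9803525386776, 0.0, 317.9844769332738], [0.0, 479.9803525386776, 241.10643593524466], [0.0, 0.0, 1.0]] -0.04236414117045567 [ 1.0527979  -0.86716814  0.85600725] [-130.86781625    0.42291833   29.17680718]
top [[589.8018072242046, 0.0, 319.84024099372584], [0.0, 589.8018072242046, 235.67611994905107], [0.0, 0.0, 1.0]] -0.02655165374369741 [ 0.44131502 -0.08531514  1.37888761] [-172.83929243    0.84503155  -91.02300563]
wrist [[421.3897023492104, 0.0, 319.63618800241005], [0.0, 421.3897023492104, 243.20502179819445], [0.0, 0.0, 1.0]] -0.0026672757577791513 [ 0.15297297 -0.66075651  0.38459748] [ 1.62702452e+02 -4.74687721e-02  1.09942312e+02]
```

View pics/top0.png

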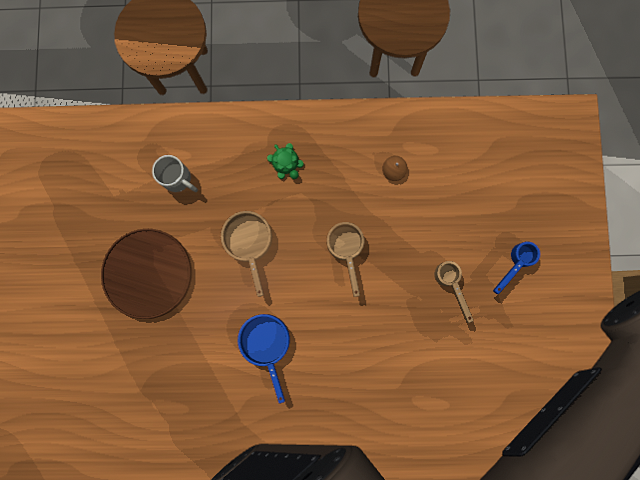

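View pics/scene0.png

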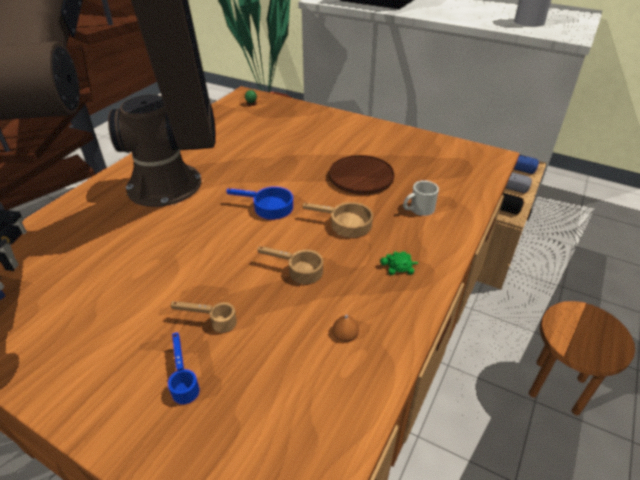

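View pics/wrist0.png

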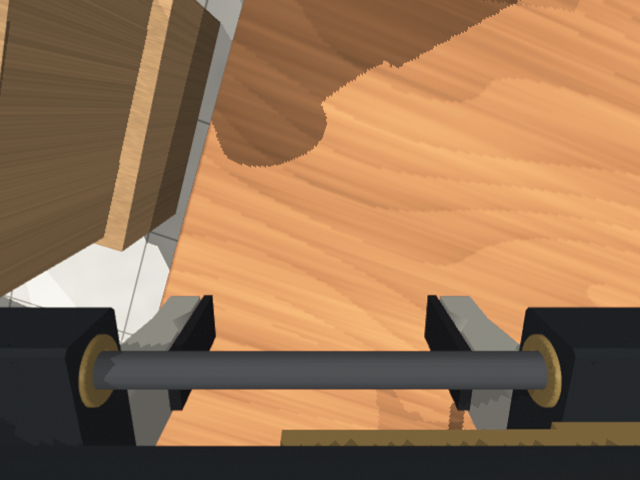

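Candidates, by pixel in the top view:
- **Beech pans:** large (246,237), medium (346,241), small (449,273). These are the ones wanted.
- **Blue look-alikes:** large (264,340), small (525,255). Not wanted.
- **Target:** the turntable at (147,275).

Next I'll make a close crop and measure.

```bash
cat > h.py <<'E'
import numpy as np,cv2
from scipy.spatial.transform import Rotation as Rot
def R_(s): return Rot.from_euler('xyz',s['attitude'],degrees=True).as_matrix()
def rays(s,uv):
    uv=np.asarray(uv,float).reshape(-1,2);K=s['mtx']
    d=np.c_[(uv[:,0]-K[0,2])/K[0,0],(uv[:,1]-K[1,2])/K[1,1]]
    rd=np.linalg.norm(d,axis=1);r=rd.copy()
    for _ in range(20): r=rd/(1+s['k1']*r**2)
    d*= (r/np.maximum(rd,1e-12))[:,None]
    return np.c_[d,np.ones(len(d))]
def plane(s,uv,z):
    d=rays(s,uv)@R_(s).T; t=(z-s['xyz'][2])/d[:,2]; return s['xyz']+d*t[:,None]
def cloud(s):
    v,u=np.mgrid[0:480,0:640]; d=rays(s,np.c_[u.ravel(),v.ravel()])*s['z_map'].reshape(-1,1)
    return (d@R_(s).T+s['xyz']).reshape(480,640,3)
def proj(s,P):
    c=(np.asarray(P).reshape(-1,3)-s['xyz'])@R_(s); a=c[:,:2]/c[:,2:]; r2=(a**2).sum(1)
    a=a*(1+s['k1']*r2)[:,None]; K=s['mtx']; return np.c_[a[:,0]*K[0,0]+K[0,2],a[:,1]*K[1,1]+K[1,2]]
def load(f): return dict(np.load(f))
E
python3 - <<'E'
from h import *
for n in ['top','scene']:
    s=load(n+'0.npz');C=cloud(s)
    if n=='top':
        for uv in [(246,237),(257,275),(346,241),(355,285),(449,273),(462,305),(147,275),(300,300),(450,380),(100,400),(60,200),(264,340)]:
            print(uv,C[uv[1],uv[0]].round(4))
        img=cv2.resize(s['color'][190:350,200:500],None,fx=2.6,fy=2.6,interpolation=cv2.INTER_CUBIC); cv2.imwrite('pics/crop_top.png',img)
        hsv=cv2.cvtColor(s['color'],cv2.COLOR_BGR2HSV)
        for uv in [(225,237),(257,275),(346,241),(300,300),(459,295),(148,275)]: print(uv,hsv[uv[1],uv[0]])
    else:
        for uv in [(352,222),(305,268),(222,318),(362,175),(300,330),(250,300),(320,207),(275,254),(190,309)]: print(uv,C[uv[1],uv[0]].round(4))
E
```

```text
(246, 237) [0.614  0.105  0.0092]
(257, 275) [0.5221 0.075  0.0475]
(346, 241) [ 0.6008 -0.1293  0.0021]
(355, 285) [ 0.4953 -0.1455  0.0535]
(449, 273) [ 0.5206 -0.3659  0.0095]
(462, 305) [ 0.4462 -0.3827  0.0537]
(147, 275) [0.5282 0.3331 0.023 ]
(300, 300) [ 4.65e-01 -1.92e-02 -1.00e-04]
(450, 380) [ 0.2771 -0.3589  0.0036]
(100, 400) [ 0.2435  0.4453 -0.0014]
(60, 200) [0.7134 0.5543 0.0011]
(264, 340) [0.3748 0.0647 0.0051]
(225, 237) [ 16 125  86]
(257, 275) [ 16 117 159]
(346, 241) [ 16 115 149]
(300, 300) [ 14 162 151]
(459, 295) [ 16 115 158]
(148, 275) [ 10 153  80]
(352, 222) [0.6139 0.1033 0.0085]
(305, 268) [ 0.5897 -0.1185  0.0048]
(222, 318) [ 0.5082 -0.3549  0.0084]
(362, 175) [0.5415 0.3224 0.0181]
(300, 330) [ 6.784e-01 -2.926e-01  1.000e-04]
(250, 300) [ 0.5261 -0.2714 -0.0019]
(320, 207) [0.5254 0.0768 0.047 ]
(275, 254) [ 0.5215 -0.1484  0.047 ]
(190, 309) [ 0.4549 -0.3928  0.0477]
```

View pics/crop_top.png

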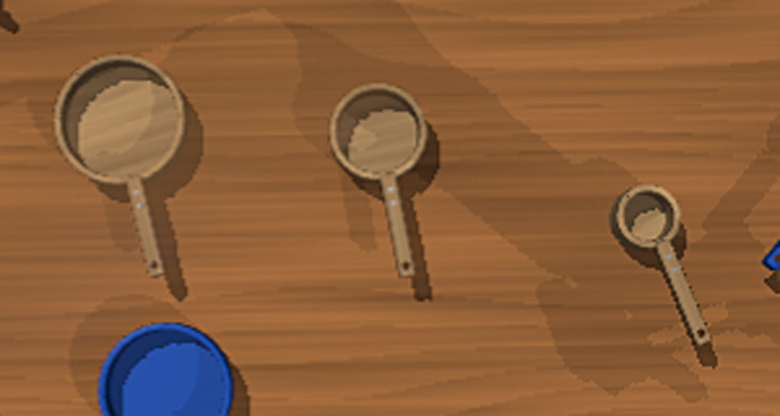

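```bash
cat >> h.py <<'E'
from scipy.optimize import least_squares
def pan(s,c0,R,L,zr,C=None):
    """fit rim ring + handle from depth-selected pixels re-cast on rim plane / handle-top plane"""
    C=cloud(s) if C is None else C
    c=np.array(c0,float)
    m=(C[...,2]>zr-.012)&(C[...,2]<zr+.022)&(np.hypot(C[...,0]-c[0],C[...,1]-c[1])<L+.03)&(s['z_map']>0)
    n,lab,st,_=cv2.connectedComponentsWithStats(m.astype(np.uint8)); m=lab==1+np.argmax(st[1:,4])
    v,u=np.nonzero(m); zs=C[m][:,2]
    P=plane(s,np.c_[u,v],zr)[:,:2]; H=plane(s,np.c_[u,v],zr+.010)[:,:2]
    for _ in range(6):
        r=np.hypot(*(P-c).T); h=np.hypot(*(H-c).T)>R+.015
        k=(np.abs(r-(R-.003))<.008)&~h
        c=least_squares(lambda q:np.hypot(*(P[k]-q).T)-(R-.003),c,loss='soft_l1',f_scale=.002).x
    res=np.hypot(*(P[k]-c).T)
    d,_,_,_=cv2.fitLine(H[h].astype(np.float32),cv2.DIST_HUBER,0,.01,.01)[:,0],0,0,0
    p0=d[2:];d=d[:2]
    if d@(p0-c)<0:d=-d
    grip=p0+d*((c-p0)@d+.09)
    return dict(c=c,yaw=np.degrees(np.arctan2(d[1],d[0])),grip=grip,off=float(d[0]*(c-p0)[1]-d[1]*(c-p0)[0]),rmed=np.median(res),tip=((H[h]-c)@d).max(),zr=np.median(zs[k]),zh=np.median(zs[h]),n=(k.sum(),h.sum()))
E
python3 - <<'E'
from h import *
PA=[('L',(.614,.105),.058,.143,.040),('M',(.6,-.129),.043,.130,.042),('S',(.52,-.366),.028,.118,.044)]
for n in ['top','scene']:
    s=load(n+'0.npz');C=cloud(s)
    for nm,c,R,L,z in PA: 
        print(n,nm,{k:np.round(v,4) for k,v in pan(s,c,R,L,z,C).items()})
    # susan
    hsv=cv2.cvtColor(s['color'],cv2.COLOR_BGR2HSV)
    m=((hsv[...,0]<14)&(hsv[...,2]<105)&(np.hypot(C[...,0]-.53,C[...,1]-.333)<.14)&(C[...,2]>.008)).astype(np.uint8)
    m=cv2.morphologyEx(m,cv2.MORPH_OPEN,np.ones((3,3)))
    cn=max(cv2.findContours(m,0,1)[0],key=cv2.contourArea); P=plane(s,cn[:,0],.024)[:,:2]
    q=least_squares(lambda q:np.hypot(*(P-q[:2]).T)-q[2],[.53,.333,.105],loss='soft_l1',f_scale=.002).x
    zz=C[...,2][(np.hypot(C[...,0]-q[0],C[...,1]-q[1])<.09)]
    print(n,'susan',q.round(4),'z',np.median(zz).round(4))
    k=(np.abs(C[...,2])<.01);print('bench z',np.median(C[...,2][k]))
E
```

```text
top L {'c': array([0.6135, 0.1019]), 'yaw': np.float32(-166.3078), 'grip': array([0.5261, 0.0805]), 'off': np.float64(-0.0001), 'rmed': np.float64(0.0547), 'tip': np.float64(0.1423), 'zr': np.float64(0.0394), 'zh': np.float64(0.0491), 'n': array([472, 207])}
top M {'c': array([ 0.5978, -0.1251]), 'yaw': np.float32(-170.0494), 'grip': array([ 0.5092, -0.1408]), 'off': np.float64(-0.0002), 'rmed': np.float64(0.0399), 'tip': np.float64(0.129), 'zr': np.float64(0.0414), 'zh': np.float64(0.0513), 'n': array([327, 200])}
top S {'c': array([ 0.5185, -0.3581]), 'yaw': np.float32(-159.3216), 'grip': array([ 0.4342, -0.3896]), 'off': np.float64(0.0004), 'rmed': np.float64(0.0253), 'tip': np.float64(0.1169), 'zr': np.float64(0.0436), 'zh': np.float64(0.0528), 'n': array([238, 241])}
top susan [0.5327 0.3355 0.104 ] z 0.0202
bench z -5.121588533540944e-05
scene L {'c': array([0.6152, 0.0918]), 'yaw': np.float32(168.9702), 'grip': array([0.5175, 0.0608]), 'off': np.float64(-0.0491), 'rmed': np.float64(0.0548), 'tip': np.float64(0.1319), 'zr': np.float64(0.036), 'zh': np.float64(0.0446), 'n': array([345, 170])}
scene M {'c': array([ 0.6002, -0.1347]), 'yaw': np.float32(-172.5615), 'grip': array([ 0.5117, -0.152 ]), 'off': np.float64(-0.0057), 'rmed': np.float64(0.04), 'tip': np.float64(0.1269), 'zr': np.float64(0.0385), 'zh': np.float64(0.0484), 'n': array([354, 187])}
scene S {'c': array([ 0.5217, -0.3639]), 'yaw': np.float32(-160.666), 'grip': array([ 0.4379, -0.3969]), 'off': np.float64(-0.0034), 'rmed': np.float64(0.0256), 'tip': np.float64(0.1194), 'zr': np.float64(0.0425), 'zh': np.float64(0.0524), 'n': array([302, 270])}
scene susan [0.5378 0.3211 0.1065] z 0.0178
bench z -0.000587719108216811
```

The crop shows the three beech pans with drilled handles. The top-view fit holds up: rim radii, tip lengths and heights all agree with the text. The scene-view fits are pulled off by visible side walls, so I'll use the wrist camera as the second view. Now moving toward the large pan.

Call:
send_rows([
  [0,[0.06,0.143,0],[0,0,0]],
  [0,[0.06,0.143,0],[0,0,0]],
  [0,[0.06,0.143,0],[0,0,0]],
  [0,[0.06,0.143,0],[0,0,0]],
  [0,[0.06,0.143,0],[0,0,0]],
  [0,[0.06,0.143,0],[0,0,0]],
  [0,[0.06,0.143,0],[0,0,0]],
  [0,[0.06,0.143,0],[0,0,0]],
  [0,[0.06,0.143,0],[0,0,0]],
  [0,[0.06,0.143,0],[0,0,0]],
])

```text
clock: 1.15
tool_pos: [0.3796, -0.2659, 0.2211]
orientation: [-179.9, -0.4, 109.5]
force: [0.9, -1.2, 1.1]
opening: 0.0875
```

Call:
send_rows([
  [0.4,[0.06,0.143,0],[0,0,-0.003]],
  [0.4,[0.06,0.143,0],[0,0,-0.003]],
  [0.4,[0.06,0.143,0],[0,0,-0.003]],
  [0.4,[0.06,0.143,0],[0,0,-0.003]],
  [0.4,[0.06,0.143,0],[0,0,-0.003]],
  [0.4,[0.06,0.143,0],[0,0,0]],
  [0.4,[0.06,0.143,0],[0,0,0]],
  [0.4,[0.06,0.143,0],[0,0,0]],
  [0.4,[0.06,0.143,0],[0,0,0]],
  [0.4,[0.03,0.06,0.02],[0,0,0]],
  [0.4,[0,0,0],[0,0,0]],
  [0.4,[0,0,0],[0,0,0]],
])

```text
clock: 2.35
tool_pos: [0.5247, 0.0902, 0.2259]
orientation: [-179.9, -0.4, 104.2]
force: [0.8, -0.1, -0.1]
opening: 0.0527
```

```bash
cat > look.py <<'E'
import sys
from h import *
from plant import sensors,snapshot
PA={'L':(.058,.143,.040),'M':(.043,.130,.042),'S':(.028,.118,.044)}
def look(tag,cams=('wrist',)):
    out={}
    for n in cams:
        s=snapshot(n);cv2.imwrite(f'pics/{n}_{tag}.png',s['color']);np.savez(f'{n}_{tag}.npz',**s);out[n]=s
    o=sensors.get_obs();print('tcp',o['tool_pos'].round(4),o['orientation'].round(2),'F',o['force'].round(1),'op',round(o['opening'],4),'t',o['clock'],'j6',o['joint_pos'][5].round(1))
    return out
def show(r): print({k:np.round(v,4) for k,v in r.items()})
E
python3 - <<'E'
from look import *
s=look('L1')['wrist']; show(pan(s,(.6135,.1019),*PA['L']))
E
```

```text
tcp [0.5247 0.0899 0.226 ] [-179.93   -0.4   104.16] F [-0.   0.2 -0.3] op 0.0526 t 2.4 j6 -106.2
{'c': array([0.6101, 0.1014]), 'yaw': np.float32(-166.2948), 'grip': array([0.5225, 0.0807]), 'off': np.float64(0.0007), 'rmed': np.float64(0.0544), 'tip': np.float64(0.1414), 'zr': np.float64(0.0402), 'zh': np.float64(0.0505), 'n': array([2176, 1436])}
```

View pics/wrist_L1.png

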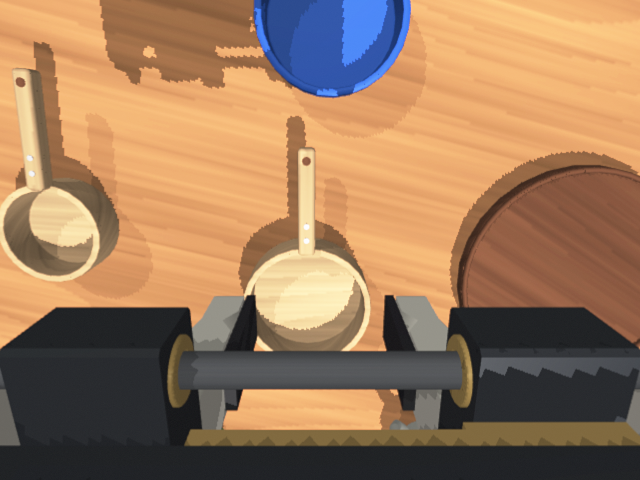

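Call:
send_rows([
  [0.4,[0.015,-0.034,0],[0,0,-0.0013]],
  [0.4,[0,0,-0.14],[0,0,0]],
  [0.4,[0,0,-0.14],[0,0,0]],
  [0.4,[0,0,-0.14],[0,0,0]],
  [0.4,[0,0,-0.1],[0,0,0]],
  [0.4,[0,0,-0.08],[0,0,0]],
  [0.4,[0,0,0],[0,0,0]],
])

```text
clock: 3.1
tool_pos: [0.5279, 0.0703, 0.0743]
orientation: [179.7, -0.4, 103.0]
force: [-0.1, 0.6, 0.1]
opening: 0.0527
```

Run:
```python
from look import *
s=look('L2')['wrist'];print(sensors.get_obs()['joint_pos'].round(1))
```

```text
tcp [0.5288 0.0707 0.0759] [179.63  -0.43 103.06] F [-0.3 -0.4  0.2] op 0.0524 t 3.15 j6 -105.1
[  28.4   15.8  -28.3   -0.5  -45.4 -105.1]
```

View pics/wrist_L2.png

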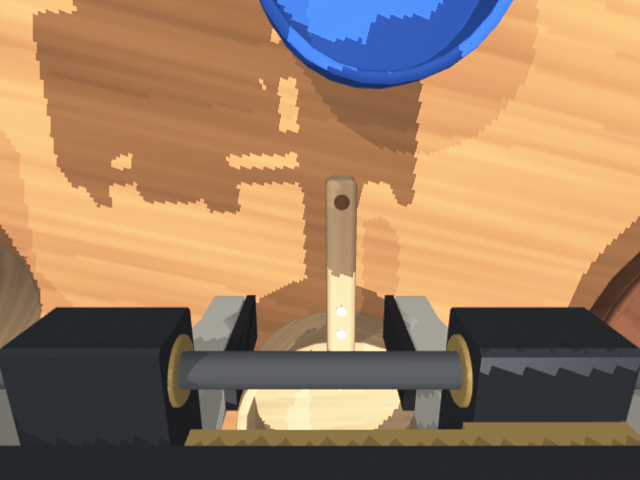

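Call:
send_rows([
  [0.4,[0,0.042,0],[0.001,0,0.002]],
  [0.4,[0,0,0],[0,0,0]],
  [0.4,[0,0,0],[0,0,0]],
])

```text
clock: 3.45
tool_pos: [0.5311, 0.0815, 0.0796]
orientation: [179.2, -0.9, 103.8]
force: [1.0, 0.2, 1.2]
opening: 0.0528
```

```bash
cat > plan.py <<'E'
import sys
from look import *
def plan(x,y,z,yaw):
    o=sensors.get_obs();p=o['tool_pos'];A=Rot.from_euler('xyz',o['orientation'],degrees=True);B=Rot.from_euler('xyz',[180,0,yaw],degrees=True)
    print('tcp',p.round(4),o['orientation'].round(1),'j',o['joint_pos'].round(0),'t',o['clock'])
    d=(np.array([x,y,z])-p)/.25; w=(B*A.inv()).as_rotvec()/(2*np.pi)
    print('units shift',d.round(3),'turn',w.round(4))
if __name__=='__main__': plan(*map(float,sys.argv[1:5]))
E
python3 plan.py .5295 .0815 .023 103.7
```

```text
tcp [0.5311 0.0815 0.0796] [179.2  -0.9 103.8] j [  29.   16.  -28.   -1.  -46. -105.] t 3.45
units shift [-0.006  0.    -0.226] turn [-0.0028  0.0015 -0.0002]
```

Call:
send_rows([
  [0.4,[-0.006,0,-0.08],[-0.0028,0.0015,0]],
  [0.4,[0,0,-0.08],[0,0,0]],
  [0.4,[0,0,-0.06],[0,0,0]],
  [0.4,[0,0,0],[0,0,0]],
])

```text
clock: 3.85
tool_pos: [0.5328, 0.0836, 0.0281]
orientation: [179.4, -0.1, 103.9]
force: [0.9, 0.1, -0.4]
opening: 0.0531
```

```bash
python3 plan.py .5295 .0815 .023 103.7
```

```text
tcp [0.5328 0.0836 0.0281] [ 1.794e+02 -1.000e-01  1.039e+02] j [  30.   20.  -31.    0.  -39. -106.] t 3.85
units shift [-0.013 -0.008 -0.02 ] turn [-0.0006  0.0014 -0.0005]
```

Call:
send_rows([
  [0.4,[-0.013,-0.008,-0.022],[0,0.0014,-0.0005]],
  [0.7,[0,0,0],[0,0,0]],
  [1,[0,0,0],[0,0,0]],
  [1,[0,0,0],[0,0,0]],
  [1,[0,0,0],[0,0,0]],
  [1,[0,0,0],[0,0,0]],
])

```text
clock: 4.45
tool_pos: [0.5317, 0.0827, 0.0263]
orientation: [179.6, -0.3, 103.7]
force: [-0.6, -0.2, 0.4]
opening: 0.0181
```

```bash
python3 plan.py .5295 .0815 .023 103.7; python3 -c "
from look import *
s=look('L3')"
```

```text
tcp [0.5317 0.0827 0.0263] [179.6  -0.3 103.7] j [  30.   20.  -31.   -0.  -39. -106.] t 4.45
units shift [-0.009 -0.005 -0.013] turn [-0.0011  0.0008 -0.0001]
tcp [0.5317 0.0827 0.0263] [179.63  -0.3  103.73] F [-0.1 -1.1 -0.5] op 0.0143 t 4.5 j6 -105.6
```

View pics/wrist_L3.png

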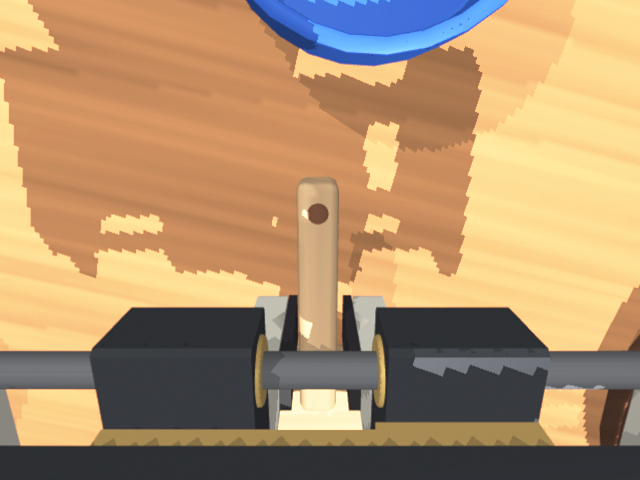

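Call:
send_rows([
  [1,[0,0,0],[0,0,0]],
  [1,[0,0,0],[0,0,0]],
  [1,[0,0,0],[0,0,0]],
  [1,[0,0,0.04],[0,0,0]],
  [1,[0,0,0.06],[0,0,0]],
  [1,[0,0,0.08],[0,0,0]],
  [1,[0,0,0.1],[0,0,0]],
  [1,[0,0,0.08],[0,0,0]],
  [1,[0,0,0.03],[0,0,0]],
  [1,[0,0,0],[0,0,0]],
])

```text
clock: 5.5
tool_pos: [0.5294, 0.0817, 0.1291]
orientation: [179.9, -0.3, 103.7]
force: [-0.2, 0.1, -1.7]
opening: 0.0137
```

```bash
python3 -c "
from look import *
d=look('L4',('wrist','top','scene'))"
```

```text
tcp [0.5284 0.0812 0.127 ] [-179.95   -0.23  103.7 ] F [-0.3  0.2 -2.6] op 0.0136 t 5.65 j6 -105.7
```

View pics/wrist_L4.png

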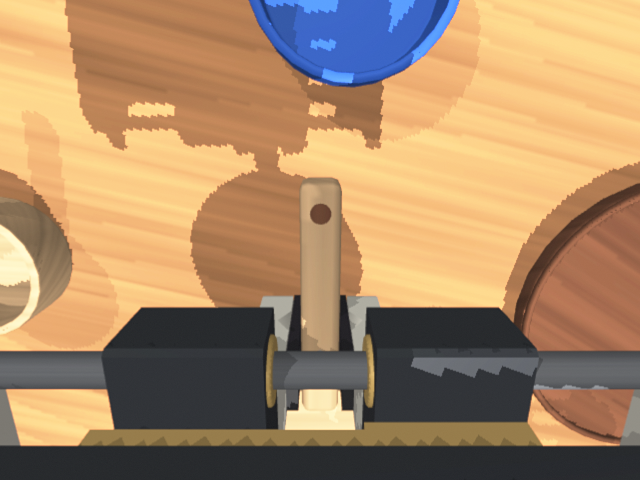

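View pics/scene_L4.png

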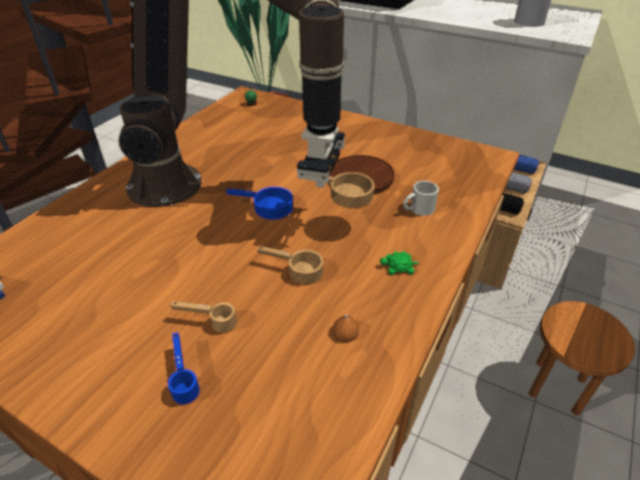

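View pics/top_L4.png

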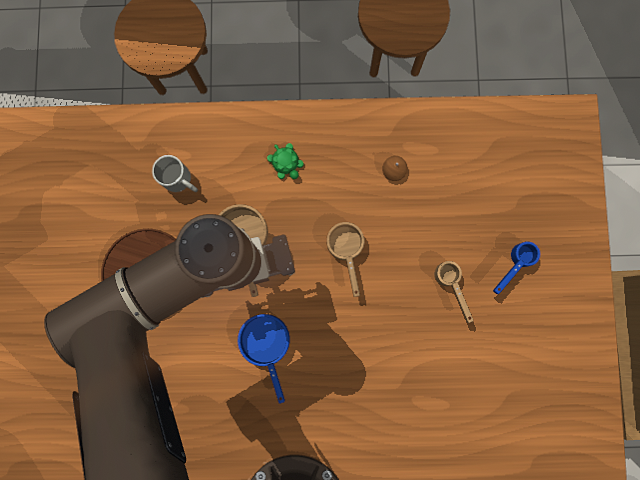

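Run:
```python
from h import *
for n in ['wrist_L1','wrist_L4','top0','scene0']:
    s=load(n+'.npz');C=cloud(s)
    # top-surface points in depth between 12 and 30 mm
    c=np.array([.5327,.3355])
    m=((C[...,2]>.012)&(C[...,2]<.032)&(np.hypot(C[...,0]-c[0],C[...,1]-c[1])<.16)&(s['z_map']>0)).astype(np.uint8)
    m=cv2.morphologyEx(m,cv2.MORPH_OPEN,np.ones((3,3)))
    nn,lab,st,_=cv2.connectedComponentsWithStats(m);m=(lab==1+np.argmax(st[1:,4])).astype(np.uint8)
    cn=max(cv2.findContours(m,0,1)[0],key=cv2.contourArea)[:,0]
    k=(cn[:,0]>3)&(cn[:,0]<636)&(cn[:,1]>3)&(cn[:,1]<300 if 'wrist' in n else True)
    P=plane(s,cn[k],.024)[:,:2]
    q=least_squares(lambda q:np.hypot(*(P-q).T)-.105,c,loss='soft_l1',f_scale=.002).x
    r=np.hypot(*(P-q).T)-.105
    print(n,q.round(4),'rms',np.sqrt(np.median(r**2)).round(4),'n',len(P),'z',np.median(C[...,2][m>0]).round(4))
```

```text
wrist_L1 [0.5312 0.3337] rms 0.0006 n 249 z 0.0206
wrist_L4 [0.5298 0.3319] rms 0.0003 n 170 z 0.0206
top0 [0.533  0.3356] rms 0.0008 n 268 z 0.0204
scene0 [0.5359 0.3248] rms 0.002 n 156 z 0.0181
```

Call:
send_rows([
  [1,[-0.02,0.06,0],[0,0,0.004]],
  [1,[-0.035,0.11,0],[0,0,0.0065]],
  [1,[-0.039,0.12,0],[0,0,0.0065]],
  [1,[-0.039,0.12,0],[0,0,0.0065]],
  [1,[-0.039,0.12,0],[0,0,0.0065]],
  [1,[-0.039,0.12,0],[0,0,0.0065]],
  [1,[-0.03,0.1,0],[0,0,0.0065]],
  [1,[-0.02,0.07,0],[0,0,0.003]],
  [1,[0,0,0],[0,0,0]],
  [1,[0,0,0],[0,0,0]],
])

```text
clock: 6.65
tool_pos: [0.454, 0.2888, 0.1136]
orientation: [-178.7, 0.1, 120.7]
force: [0.4, -0.8, -1.8]
opening: 0.0141
```

```bash
python3 plan.py .4605 .293 .1 120; python3 -c "
from look import *
d=look('L5',('top','wrist'))"
```

```text
tcp [0.454  0.2888 0.1136] [-1.787e+02  1.000e-01  1.207e+02] j [  53.   14.  -24.   -0.  -53. -112.] t 6.65
units shift [ 0.026  0.017 -0.054] turn [ 0.0022 -0.003  -0.0021]
tcp [0.4543 0.2883 0.1139] [-1.7871e+02  1.2000e-01  1.2068e+02] F [ 0.4 -0.4 -1.1] op 0.0137 t 6.75 j6 -112.0
```

View pics/top_L5.png

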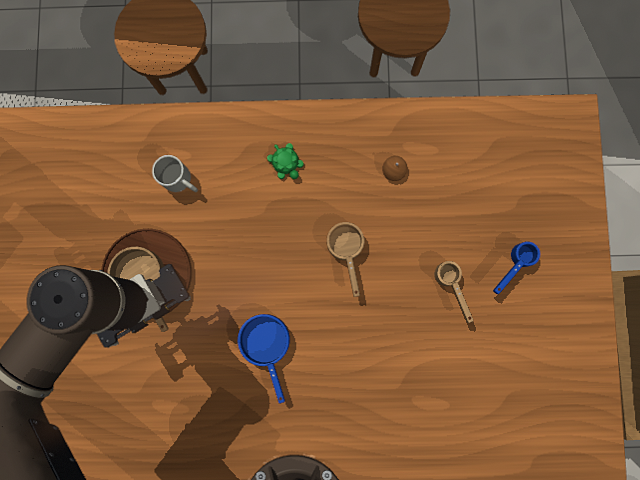

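```bash
cat > rim.py <<'E'
from look import *
def rim(s,c0,R,z,tol=.012,rad=None):
    """robust fit of rim ring (mean radius R-.003) to pixels whose depth lies at the rim height z, cast on plane z"""
    C=cloud(s);c=np.array(c0,float)
    m=(np.abs(C[...,2]-z)<.006)&(s['z_map']>0)&(np.hypot(C[...,0]-c[0],C[...,1]-c[1])<R+.03)
    hsv=cv2.cvtColor(s['color'],cv2.COLOR_BGR2HSV); m&=(hsv[...,1]>60)&(hsv[...,1]<140)&(hsv[...,0]>10)&(hsv[...,0]<24)
    v,u=np.nonzero(m);P=plane(s,np.c_[u,v],z)[:,:2]
    for t in (.02,.012,.008,.006,.006):
        k=np.abs(np.hypot(*(P-c).T)-(R-.003))<t
        c=least_squares(lambda q:np.hypot(*(P[k]-q).T)-(R-.003),c,loss='soft_l1',f_scale=.002).x
    return c.round(4),int(k.sum()),np.std(np.hypot(*(P[k]-c).T)).round(4),np.median(C[...,2][m]).round(4)
E
python3 - <<'E'
from rim import *
s=load('top_L5.npz'); t=np.array([.4543,.2883]);ps=np.radians(210.7)
print('pred',t-.082*np.array([np.cos(ps),np.sin(ps)]))
print(rim(s,t-.082*np.array([np.cos(ps),np.sin(ps)]),.058,.1135-.0255+.04))
E
```

```text
pred [0.52480789 0.33016452]
(array([0.5263, 0.3297]), 169, np.float64(0.0018), np.float64(0.1244))
```

Call:
send_rows([
  [1,[0.026,0.018,0],[0.0022,-0.003,-0.002]],
  [1,[0,0,-0.04],[0,0,0]],
  [1,[0,0,-0.06],[0,0,0]],
  [1,[0,0,-0.06],[0,0,0]],
  [1,[0,0,0],[0,0,0]],
  [1,[0,0,0],[0,0,0]],
])

```text
clock: 7.35
tool_pos: [0.4626, 0.2895, 0.0711]
orientation: [179.8, -0.0, 119.5]
force: [-0.9, -0.8, -1.1]
opening: 0.0137
```

```bash
python3 plan.py .461 .293 .046 120
python3 - <<'E'
from rim import *
s=look('L6',('top',))['top'];print(rim(s,(.53,.334),.058,sensors.get_obs()['tool_pos'][2]-.0255+.04))
E
```

```text
tcp [0.4626 0.2895 0.0711] [179.8  -0.  119.5] j [  53.   17.  -27.    0.  -45. -113.] t 7.35
units shift [-0.006  0.014 -0.1  ] turn [-0.0003  0.0004  0.0013]
tcp [0.4624 0.2894 0.0711] [ 1.7983e+02 -4.0000e-02  1.1953e+02] F [-0.3  0.3 -2.7] op 0.0139 t 7.4 j6 -113.1
(array([0.5361, 0.3291]), 236, np.float64(0.0019), np.float64(0.084))
```

Call:
send_rows([
  [1,[-0.012,0.018,0],[0,0,0.001]],
  [1,[0,0,-0.03],[0,0,0]],
  [1,[0,0,-0.03],[0,0,0]],
  [1,[0,0,0],[0,0,0]],
])

```text
clock: 7.8
tool_pos: [0.4599, 0.2952, 0.0566]
orientation: [179.6, -0.1, 119.9]
force: [0.3, -0.8, -2.1]
opening: 0.0135
```

```bash
python3 plan.py .4595 .2935 .046 120
python3 - <<'E'
from rim import *
s=look('L7',('top',))['top'];print(rim(s,(.53,.334),.058,sensors.get_obs()['tool_pos'][2]-.0255+.04))
E
```

```text
tcp [0.4599 0.2952 0.0566] [ 1.796e+02 -1.000e-01  1.199e+02] j [  53.   18.  -28.    0.  -43. -113.] t 7.8
units shift [-0.002 -0.007 -0.043] turn [-0.0008  0.0007  0.0002]
tcp [0.4601 0.2953 0.0571] [ 1.7962e+02 -1.1000e-01  1.1993e+02] F [ 0.5  0.7 -0.8] op 0.0137 t 7.85 j6 -113.4
(array([0.5332, 0.3351]), 238, np.float64(0.002), np.float64(0.0696))
```

Call:
send_rows([
  [1,[0,0,-0.02],[-0.0008,0.0007,0]],
  [1,[0,0,-0.016],[0,0,0]],
  [1,[0,0,-0.008],[0,0,0]],
  [1,[0,0,0],[0,0,0]],
])

```text
clock: 8.25
tool_pos: [0.4605, 0.2955, 0.0462]
orientation: [180.0, 0.0, 120.0]
force: [-1.7, -0.2, 3.0]
opening: 0.0135
```

```bash
python3 plan.py .4595 .2935 .046 120
python3 - <<'E'
from rim import *
s=look('L8',('top','scene'))['top'];print(rim(s,(.53,.334),.058,.06))
E
```

```text
tcp [0.4605 0.2955 0.0462] [180.   0. 120.] j [  53.   19.  -28.    0.  -42. -113.] t 8.25
units shift [-0.004 -0.008 -0.001] turn [0.0001 0.0001 0.0001]
tcp [0.4605 0.2955 0.0463] [1.7996e+02 3.0000e-02 1.1996e+02] F [-1.3 -1.2  3.2] op 0.0138 t 8.35 j6 -113.3
(array([0.5339, 0.336 ]), 240, np.float64(0.002), np.float64(0.0595))
```

View pics/scene_L8.png

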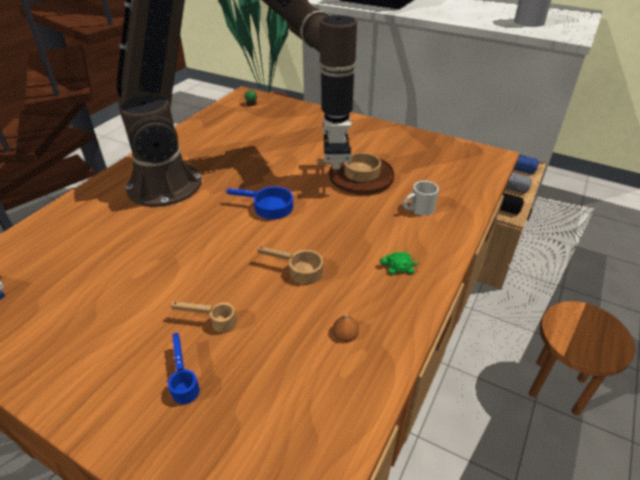

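Call:
send_rows([
  [0.8,[0,0,0],[0,0,0]],
  [0.6,[0,0,0],[0,0,0]],
  [0.5,[0,0,0],[0,0,0]],
  [0.5,[0,0,0],[0,0,0]],
  [0.5,[0,0,0],[0,0,0]],
  [0.5,[0,0,0.06],[0,0,0]],
  [0.5,[0,0,0.1],[0,0,0]],
  [0.5,[0,0,0.14],[0,0,0]],
  [0.5,[0,0,0.14],[0,0,0]],
  [0.5,[0,0,0.14],[0,0,0]],
])

```text
clock: 9.35
tool_pos: [0.4574, 0.2922, 0.1896]
orientation: [-179.4, 0.2, 119.9]
force: [0.2, 1.5, -0.0]
opening: 0.0437
```

Run:
```python
from rim import *
d=look('L9',('wrist','top'));s=d['top'];print(rim(s,(.533,.335),.058,.06))
show(pan(d['wrist'],(.533,.335),.058,.143,.060));show(pan(d['top'],(.533,.335),.058,.143,.060))
```

```text
tcp [0.4599 0.2944 0.1938] [-1.7989e+02  1.1000e-01  1.1994e+02] F [-0.   0.4 -0.6] op 0.0438 t 9.45 j6 -113.3
(array([0.534 , 0.3359]), 214, np.float64(0.002), np.float64(0.0596))
{'c': array([0.53  , 0.3372]), 'yaw': np.float32(-149.9088), 'grip': array([0.452 , 0.2923]), 'off': np.float64(0.0002), 'rmed': np.float64(0.0549), 'tip': np.float64(0.1411), 'zr': np.float64(0.0603), 'zh': np.float64(0.0704), 'n': array([1560, 2023])}Traceback (most recent call last):
  File "<stdin>", line 3, in <module>
  File "h.py", line 34, in pan
    d,_,_,_=cv2.fitLine(H[h].astype(np.float32),cv2.DIST_HUBER,0,.01,.01)[:,0],0,0,0
            ~~~~~~~~~~~^^^^^^^^^^^^^^^^^^^^^^^^^^^^^^^^^^^^^^^^^^^^^^^^^^
cv2.error: OpenCV(4.12.0) /io/opencv/modules/imgproc/src/linefit.cpp:50: error: (-215:Assertion failed) count > 0 in function 'fitLine2D_wods'
```

View pics/wrist_L9.png

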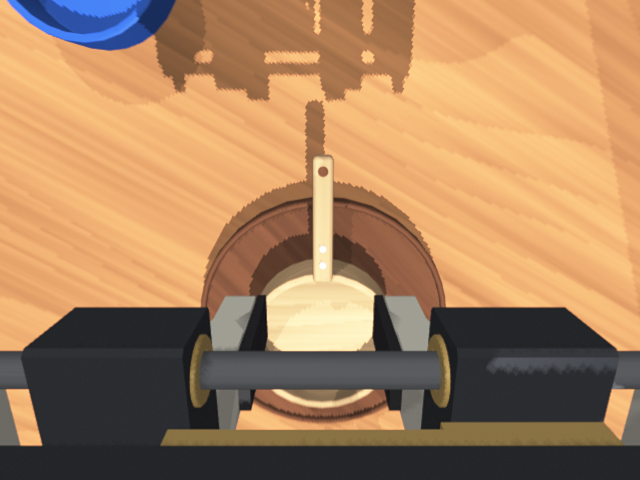

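Call:
send_rows([
  [0.4,[0.01,-0.08,0.02],[0,0,-0.003]],
  [0.4,[0.018,-0.14,0.02],[0,0,-0.005]],
  [0.4,[0.018,-0.16,0.02],[0,0,-0.005]],
  [0.4,[0.018,-0.16,0.02],[0,0,-0.005]],
  [0.4,[0.018,-0.16,0],[0,0,-0.005]],
  [0.4,[0.018,-0.16,0],[0,0,-0.005]],
  [0.4,[0.018,-0.16,0],[0,0,-0.005]],
  [0.4,[0.018,-0.16,0],[0,0,-0.005]],
  [0.4,[0.018,-0.16,0],[0,0,-0.005]],
  [0.4,[0.018,-0.16,0],[0,0,-0.005]],
  [0.4,[0.01,-0.1,0],[0,0,-0.004]],
  [0.4,[0,0,0],[0,0,0]],
])

```text
clock: 10.65
tool_pos: [0.4993, -0.1264, 0.2109]
orientation: [-179.7, 0.1, 100.3]
force: [-1.1, -0.5, 0.3]
opening: 0.0526
```

Run:
```python
from rim import *
from plan import plan
d=look('M1');show(pan(d['wrist'],(.5978,-.125),*PA['M']));plan(.511,-.1407,.08,99.95)
```

```text
tcp [ 0.4991 -0.1255  0.2108] [-1.7967e+02  8.0000e-02  1.0032e+02] F [-0.8  0.3  0.3] op 0.0526 t 10.7 j6 -87.6
{'c': array([ 0.5934, -0.1255]), 'yaw': np.float32(-170.1273), 'grip': array([ 0.5048, -0.1414]), 'off': np.float64(-0.0005), 'rmed': np.float64(0.039), 'tip': np.float64(0.1283), 'zr': np.float64(0.0421), 'zh': np.float64(0.0524), 'n': array([1868, 1608])}
tcp [ 0.4991 -0.1255  0.2108] [-1.797e+02  1.000e-01  1.003e+02] j [  8.   6. -20.   0. -64. -88.] t 10.7
units shift [ 0.047 -0.061 -0.523] turn [ 0.0004 -0.0009 -0.001 ]
```

View pics/wrist_M1.png

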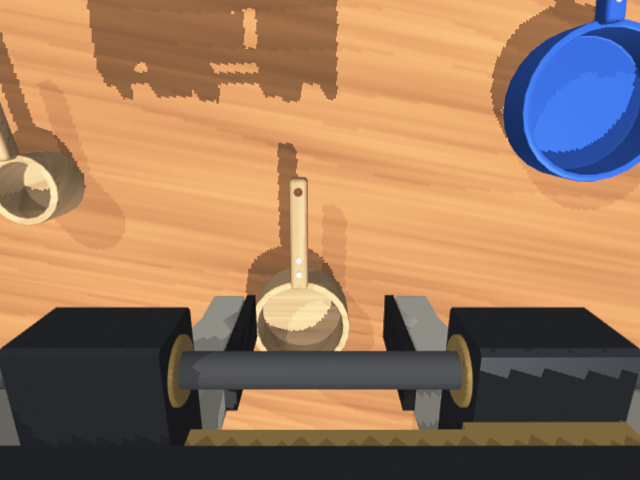

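Call:
send_rows([
  [0.4,[0.04,-0.061,-0.04],[0.0004,-0.0009,-0.001]],
  [0.4,[0,0,-0.12],[0,0,0]],
  [0.4,[0,0,-0.14],[0,0,0]],
  [0.4,[0,0,-0.12],[0,0,0]],
  [0.4,[0,0,-0.08],[0,0,0]],
  [0.4,[0,0,0],[0,0,0]],
  [0.4,[0,0,0],[0,0,0]],
])

```text
clock: 11.4
tool_pos: [0.5073, -0.1389, 0.0821]
orientation: [179.9, -0.0, 100.1]
force: [-0.5, -0.1, -0.1]
opening: 0.0523
```

```bash
python3 plan.py .509 -.1410 .025 99.9
```

```text
tcp [ 0.5073 -0.1389  0.0821] [179.9  -0.  100.1] j [  6.  15. -29.  -0. -46. -86.] t 11.4
units shift [ 0.007 -0.009 -0.229] turn [-0.0001  0.0003 -0.0006]
```

Call:
send_rows([
  [0.4,[0.007,-0.009,-0.06],[0,0,-0.0006]],
  [0.4,[0,0,-0.08],[0,0,0]],
  [0.4,[0,0,-0.06],[0,0,0]],
  [0.4,[0,0,-0.02],[0,0,0]],
  [0.4,[0,0,0],[0,0,0]],
  [0.4,[0,0,0],[0,0,0]],
])

```text
clock: 12.0
tool_pos: [0.5149, -0.1393, 0.034]
orientation: [179.2, 0.1, 100.1]
force: [-0.2, 0.4, 0.7]
opening: 0.0523
```

```bash
python3 plan.py .509 -.1410 .025 99.9
```

```text
tcp [ 0.5149 -0.1393  0.034 ] [1.792e+02 1.000e-01 1.001e+02] j [  6.  19. -31.   0. -39. -86.] t 12.0
units shift [-0.024 -0.007 -0.036] turn [-0.0001  0.0023 -0.0007]
```

Call:
send_rows([
  [0.4,[-0.024,-0.007,-0.036],[0,0.0023,-0.0007]],
  [0.4,[0,0,0],[0,0,0]],
  [0.4,[0,0,0],[0,0,0]],
])

```text
clock: 12.3
tool_pos: [0.5098, -0.141, 0.0265]
orientation: [179.9, -0.0, 99.9]
force: [-0.4, -0.1, 0.1]
opening: 0.0526
```

```bash
python3 plan.py .509 -.1410 .025 99.9; python3 -c "
from look import *
look('M2')"
```

```text
tcp [ 0.5098 -0.141   0.0265] [179.9  -0.   99.9] j [  6.  20. -32.  -0. -39. -86.] t 12.3
units shift [-0.003  0.    -0.006] turn [-0.0001  0.0004  0.    ]
tcp [ 0.5096 -0.141   0.0264] [ 1.7987e+02 -2.0000e-02  9.9880e+01] F [ 0.2 -0.1  0. ] op 0.0523 t 12.35 j6 -85.9
```

View pics/wrist_M2.png

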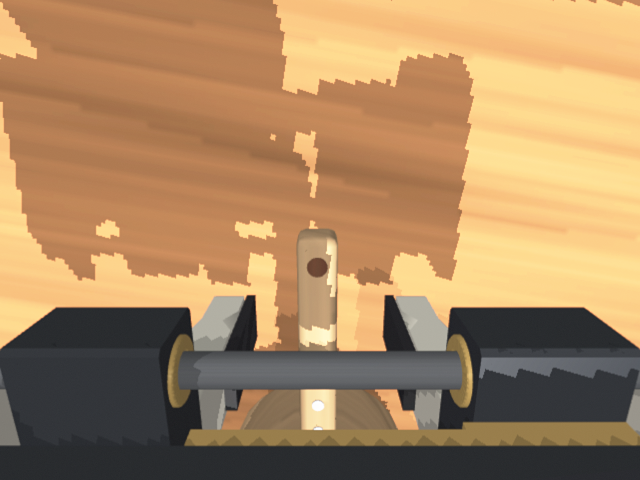

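Handle M is centred between the fingers at (317,330). Next: close, then lift.

Call:
send_rows([
  [0.7,[0,0,0],[0,0,0]],
  [1,[0,0,0],[0,0,0]],
  [1,[0,0,0],[0,0,0]],
  [1,[0,0,0],[0,0,0]],
  [1,[0,0,0],[0,0,0]],
  [1,[0,0,0],[0,0,0]],
  [1,[0,0,0],[0,0,0]],
  [1,[0,0,0],[0,0,0]],
  [1,[0,0,0],[0,0,0]],
])

```text
clock: 13.25
tool_pos: [0.5098, -0.1411, 0.0268]
orientation: [179.8, -0.0, 99.9]
force: [-0.2, -0.1, -0.5]
opening: 0.0141
```

```bash
python3 plan.py .509 -.1410 .16 99.9
python3 - <<'E'
from rim import *
s=look('M3',('top',))['top'];print(rim(s,(.5978,-.1253),.043,.042))
E
```

```text
tcp [ 0.5098 -0.1411  0.0268] [179.8  -0.   99.9] j [  6.  20. -32.  -0. -39. -86.] t 13.25
units shift [-0.003  0.     0.533] turn [-0.0001  0.0004  0.    ]
tcp [ 0.5098 -0.1411  0.0268] [ 1.7985e+02 -2.0000e-02  9.9880e+01] F [ 0.7 -0.4  0.5] op 0.0138 t 13.3 j6 -85.9
(array([ 0.5979, -0.1246]), 129, np.float64(0.0018), np.float64(0.0414))
```

Call:
send_rows([
  [1,[0,0,0.04],[0,0,0]],
  [1,[0,0,0.08],[0,0,0]],
  [1,[0,0,0.12],[0,0,0]],
  [1,[0,0,0.12],[0,0,0]],
  [1,[0,0,0.12],[0,0,0]],
  [1,[0,0,0.06],[0,0,0]],
  [1,[0.005,0.06,0],[0,0,0.01]],
  [1,[0.01,0.1,0],[0,0,0.015]],
  [1,[0.01,0.12,0],[0,0,0.018]],
  [1,[0.01,0.12,0],[0,0,0.018]],
])

```text
clock: 14.3
tool_pos: [0.5153, -0.0414, 0.1736]
orientation: [179.8, 0.0, 122.2]
force: [0.2, 0.1, -1.3]
opening: 0.0139
```

```bash
python3 plan.py .548 .249 .16 190
python3 - <<'E'
from rim import *
s=look('M4',('scene',))
E
```

```text
tcp [ 0.5153 -0.0414  0.1736] [179.8   0.  122.2] j [ 17.   8. -24.   0. -58. -75.] t 14.3
units shift [ 0.131  1.162 -0.054] turn [-0.0004  0.0003  0.1884]
tcp [ 0.5162 -0.0384  0.1739] [1.7975e+02 4.0000e-02 1.2267e+02] F [ 0.7  3.6 -0.5] op 0.0136 t 14.35 j6 -74.8
```

View pics/scene_M4.png

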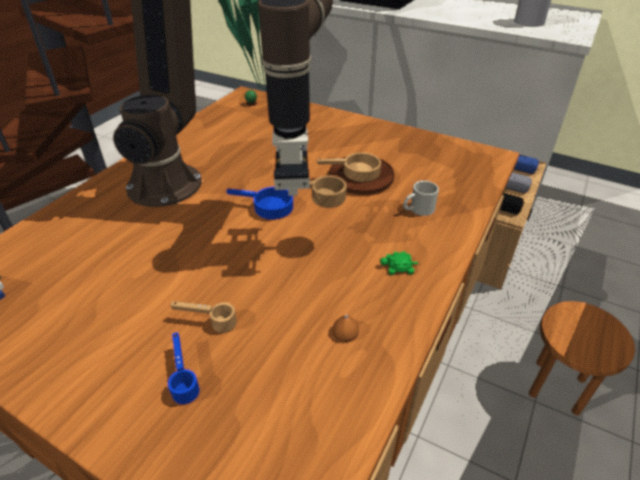

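The medium pan is held level at (330,192). The large pan stands on the turntable at (362,166). Carrying on.

Call:
send_rows([
  [1,[0.013,0.116,0],[0,0,0.019]],
  [1,[0.013,0.116,0],[0,0,0.019]],
  [1,[0.013,0.116,0],[0,0,0.019]],
  [1,[0.013,0.116,0],[0,0,0.019]],
  [1,[0.013,0.116,0],[0,0,0.019]],
  [1,[0.013,0.116,0],[0,0,0.019]],
  [1,[0.013,0.116,0],[0,0,0.019]],
  [1,[0.013,0.116,0],[0,0,0.019]],
  [1,[0.013,0.1,0],[0,0,0.016]],
  [1,[0.01,0.08,0],[0,0,0.012]],
  [1,[0,0,0],[0,0,0]],
  [1,[0,0,0],[0,0,0]],
])

```text
clock: 15.55
tool_pos: [0.5452, 0.2509, 0.1818]
orientation: [179.6, 0.1, -169.7]
force: [0.0, 0.1, -1.7]
opening: 0.0136
```

```bash
python3 plan.py .548 .249 .12 190
python3 - <<'E'
from rim import *
s=look('M5',('top','wrist'))['top']
o=sensors.get_obs();t=o['tool_pos'];ps=np.radians(o['orientation'][2]+90);pr=t[:2]-.088*np.array([np.cos(ps),np.sin(ps)]);print('pred',pr)
print(rim(s,pr,.043,t[2]-.0268+.042))
E
```

```text
tcp [0.5452 0.2509 0.1818] [ 1.796e+02  1.000e-01 -1.697e+02] j [ 43.  15. -13.  -0. -62. -33.] t 15.55
units shift [ 0.011 -0.008 -0.247] turn [-0.0011  0.0002 -0.0009]
tcp [0.5453 0.2503 0.1818] [ 1.7963e+02  1.4000e-01 -1.6972e+02] F [ 0.2 -1.6 -1.5] op 0.0141 t 15.65 j6 -32.7
pred [0.52964545 0.33692414]
(array([0.5302, 0.3374]), 127, np.float64(0.0019), np.float64(0.1968))
```

View pics/top_M5.png

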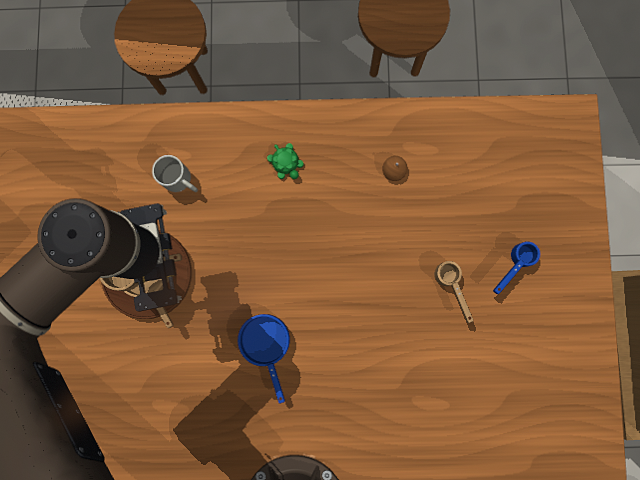

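View pics/wrist_M5.png

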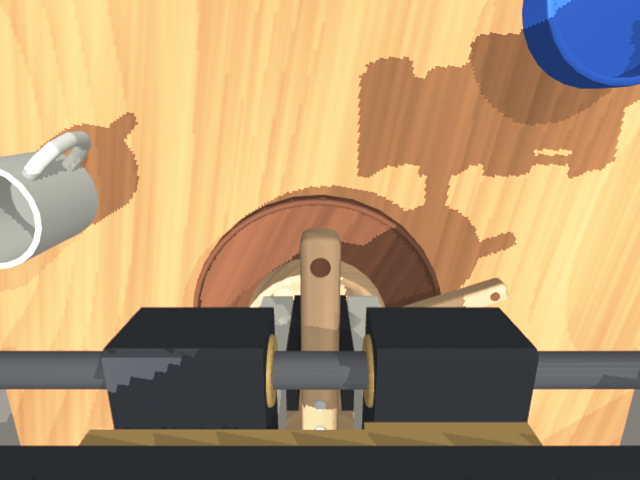

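Call:
send_rows([
  [1,[0.014,-0.005,0],[-0.0011,0.0002,-0.0009]],
  [1,[0,0,-0.05],[0,0,0]],
  [1,[0,0,-0.09],[0,0,0]],
  [1,[0,0,-0.09],[0,0,0]],
  [1,[0,0,-0.06],[0,0,0]],
  [1,[0,0,0],[0,0,0]],
  [1,[0,0,0],[0,0,0]],
])

```text
clock: 16.35
tool_pos: [0.5486, 0.244, 0.105]
orientation: [-180.0, -0.0, -170.5]
force: [0.7, -0.1, -0.0]
opening: 0.0136
```

```bash
cat > mchk.py <<'E'
from rim import *
import sys
from plan import plan
tag,cx,cy,psi,r,R,zo,zt=sys.argv[1],*map(float,sys.argv[2:])
d=look(tag,('top','wrist'));s=d['top']
o=sensors.get_obs();t=o['tool_pos'];A=Rot.from_euler('xyz',o['orientation'],degrees=True).as_matrix()
h=A[:,1]; h=h/np.linalg.norm(h); 
ps=np.radians(o['orientation'][2]+90)
h=np.array([np.cos(ps),np.sin(ps)]);pr=t[:2]-r*h;print('pred',pr.round(4),'rim',rim(s,pr,R,t[2]+zo))
q=np.radians(psi);plan(cx+r*np.cos(q),cy+r*np.sin(q),zt,psi-90)
E
python3 mchk.py M6 .5335 .336 280 .088 .043 .0152 .0548
```

```text
tcp [0.5488 0.2444 0.1055] [-1.7999e+02  1.0000e-02 -1.7054e+02] F [ 0.7  0.2 -0.3] op 0.014 t 16.45 j6 -33.2
pred [0.5344 0.3312] rim (array([0.5352, 0.3307]), 106, np.float64(0.0019), np.float64(0.1191))
tcp [0.5488 0.2444 0.1055] [-180.     0.  -170.5] j [ 43.  20. -18.   0. -53. -33.] t 16.45
units shift [-0.     0.02  -0.203] turn [0.     0.     0.0015]
```

Call:
send_rows([
  [1,[-0.003,0.02,0],[0,0,0.0015]],
  [1,[0,0,-0.03],[0,0,0]],
  [1,[0,0,-0.03],[0,0,0]],
  [1,[0,0,0],[0,0,0]],
])

```text
clock: 16.85
tool_pos: [0.5491, 0.2509, 0.0918]
orientation: [179.9, 0.2, -169.9]
force: [0.4, -0.1, 0.1]
opening: 0.0141
```

```bash
python3 mchk.py M7 .5335 .336 280 .088 .043 .0152 .0548
```

```text
tcp [0.5495 0.251  0.0926] [ 179.86    0.28 -169.94] F [-0.1  0.3 -0.8] op 0.0138 t 16.95 j6 -33.0
pred [0.5341 0.3377] rim (array([0.5347, 0.337 ]), 101, np.float64(0.0019), np.float64(0.1064))
tcp [0.5495 0.251  0.0926] [ 179.9    0.3 -169.9] j [ 43.  20. -19.   0. -51. -33.] t 16.95
units shift [-0.003 -0.007 -0.151] turn [-0.0005  0.0007 -0.0002]
```

Call:
send_rows([
  [1,[-0.003,-0.005,-0.03],[-0.0005,0.0007,0]],
  [1,[0,0,-0.03],[0,0,0]],
  [1,[0,0,-0.03],[0,0,0]],
  [1,[0,0,0],[0,0,0]],
])

```text
clock: 17.35
tool_pos: [0.5487, 0.2496, 0.0682]
orientation: [180.0, -0.0, -169.9]
force: [-0.9, 0.0, -1.1]
opening: 0.0139
```

```bash
python3 mchk.py M8 .5335 .336 280 .088 .043 .0152 .0548
```

```text
tcp [0.5493 0.25   0.0693] [ 1.7997e+02  6.0000e-02 -1.6993e+02] F [-0.4 -0.1 -0.7] op 0.0139 t 17.45 j6 -32.9
pred [0.5339 0.3366] rim (array([0.5343, 0.3357]), 101, np.float64(0.0019), np.float64(0.0826))
tcp [0.5493 0.25   0.0693] [ 1.800e+02  1.000e-01 -1.699e+02] j [ 43.  22. -20.   0. -48. -33.] t 17.45
units shift [-0.002 -0.003 -0.058] turn [-0.0001  0.0002 -0.0002]
```

Call:
send_rows([
  [1,[0,0,-0.025],[0,0,0]],
  [1,[0,0,-0.02],[0,0,0]],
  [1,[0,0,-0.01],[0,0,0]],
  [1,[0,0,-0.005],[0,0,0]],
  [1,[0,0,0],[0,0,0]],
])

```text
clock: 17.95
tool_pos: [0.5504, 0.2503, 0.0546]
orientation: [179.9, 0.2, -169.9]
force: [0.0, 0.5, 1.9]
opening: 0.014
```

```bash
python3 mchk.py M9 .5335 .336 280 .088 .043 .0152 .0548
```

```text
tcp [0.5504 0.2503 0.0547] [ 179.94    0.2  -169.89] F [ 0.5 -0.4  2.7] op 0.0138 t 18.05 j6 -32.9
pred [0.535 0.337] rim (array([0.5359, 0.3369]), 98, np.float64(0.002), np.float64(0.0692))
tcp [0.5504 0.2503 0.0547] [ 179.9    0.2 -169.9] j [ 43.  23. -20.   0. -46. -33.] t 18.05
units shift [-0.007 -0.004  0.001] turn [-0.0003  0.0005 -0.0003]
```

View pics/wrist_M9.png

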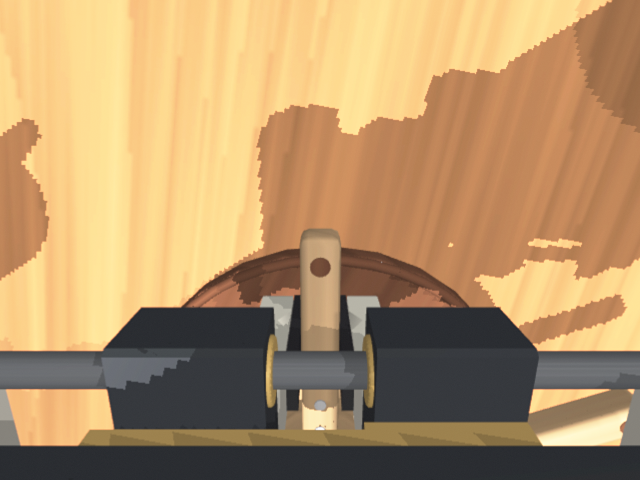

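Contact reads +2.7 N and the rim is at 0.069 m (0.070 expected), so the medium pan is seated. Releasing.

Call:
send_rows([
  [0.8,[0,0,0],[0,0,0]],
  [0.6,[0,0,0],[0,0,0]],
  [0.55,[0,0,0],[0,0,0]],
  [0.55,[0,0,0],[0,0,0]],
  [0.55,[0,0,0],[0,0,0]],
  [0.55,[0,0,0.06],[0,0,0]],
  [0.55,[0,0,0.1],[0,0,0]],
  [0.55,[0,0,0.14],[0,0,0]],
  [0.55,[0,0,0.14],[0,0,0]],
  [0.55,[0,0,0.14],[0,0,0]],
])

```text
clock: 19.05
tool_pos: [0.5462, 0.2475, 0.1974]
orientation: [-179.7, -0.5, -170.0]
force: [0.6, 0.9, 0.6]
opening: 0.0395
```

Run:
```python
from rim import *
d=look('M10',('wrist','top','scene'))
for n in ('wrist','top'):
    print(n,'M',rim(d[n],(.535,.337),.043,.070),'L',rim(d[n],(.534,.336),.058,.060))
```

```text
tcp [0.5478 0.2487 0.1992] [-1.7990e+02 -1.7000e-01 -1.6995e+02] F [-1.2 -0.7 -0.9] op 0.0395 t 19.2 j6 -32.9
wrist M (array([0.5339, 0.3364]), 583, np.float64(0.0023), np.float64(0.0695)) L (array([0.532 , 0.3362]), 928, np.float64(0.0022), np.float64(0.0599))
top M (array([0.5353, 0.3366]), 84, np.float64(0.0018), np.float64(0.0692)) L (array([0.5354, 0.3369]), 96, np.float64(0.0021), np.float64(0.0604))
```

View pics/wrist_M10.png

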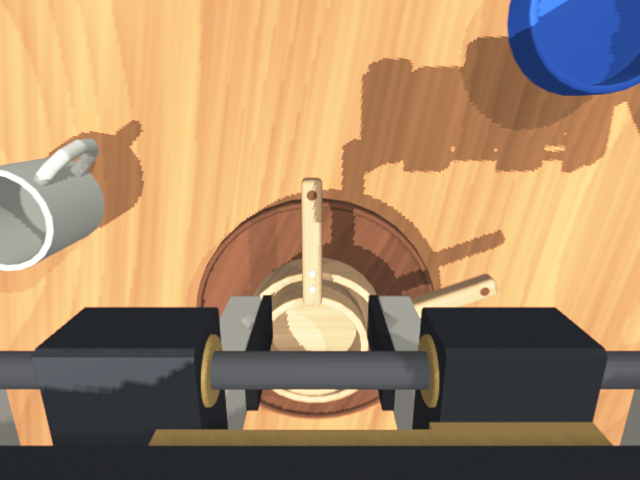

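View pics/scene_M10.png

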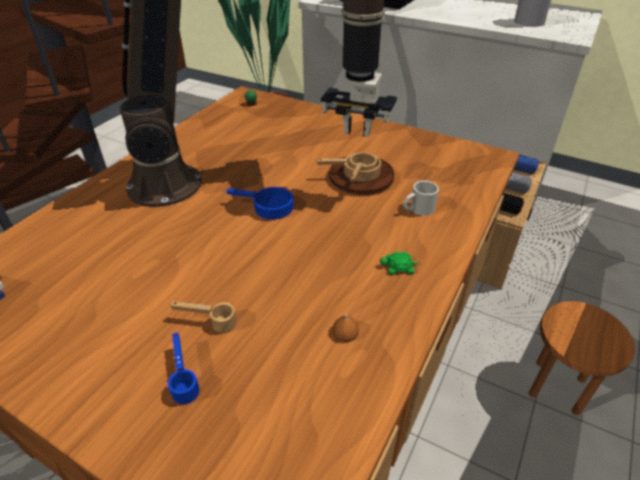

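Call:
send_rows([
  [0.4,[0,-0.05,0.04],[0,0,-0.005]],
  [0.4,[-0.015,-0.1,0.03],[0,0,-0.01]],
  [0.4,[-0.026,-0.15,0.02],[0,0,-0.014]],
  [0.4,[-0.026,-0.15,0],[0,0,-0.014]],
  [0.4,[-0.026,-0.15,0],[0,0,-0.014]],
  [0.4,[-0.026,-0.15,0],[0,0,-0.014]],
  [0.4,[-0.026,-0.15,0],[0,0,-0.014]],
  [0.4,[-0.026,-0.15,0],[0,0,-0.014]],
  [0.4,[-0.026,-0.15,0],[0,0,-0.014]],
  [0.4,[-0.026,-0.15,0],[0,0,-0.014]],
  [0.4,[-0.026,-0.15,0],[0,0,-0.014]],
  [0.4,[-0.026,-0.15,0],[0,0,-0.014]],
])

```text
clock: 20.4
tool_pos: [0.4675, -0.1816, 0.2161]
orientation: [-179.4, -0.8, 131.6]
force: [1.2, -0.8, 0.7]
opening: 0.0526
```

```bash
python3 plan.py .439 -.388 .21 110.7
```

```text
tcp [ 0.4675 -0.1816  0.2161] [-179.4   -0.8  131.6] j [  1.   5. -21.  -0. -65. -49.] t 20.4
units shift [-0.114 -0.825 -0.025] turn [-0.001  -0.0027 -0.058 ]
```

Call:
send_rows([
  [0.4,[-0.02,-0.15,0],[0,-0.001,-0.012]],
  [0.4,[-0.02,-0.15,0],[-0.001,-0.001,-0.012]],
  [0.4,[-0.02,-0.15,0],[0,0,-0.012]],
  [0.4,[-0.02,-0.14,0],[0,0,-0.012]],
  [0.4,[-0.01,-0.09,0],[0,0,-0.007]],
  [0.4,[0,-0.05,0],[0,0,0]],
  [0.4,[0,0,0],[0,0,0]],
  [0.4,[0,0,0],[0,0,0]],
])

```text
clock: 21.2
tool_pos: [0.4342, -0.377, 0.2114]
orientation: [-179.3, -0.5, 109.9]
force: [0.6, -0.1, -0.1]
opening: 0.0525
```

```bash
python3 plan.py .439 -.388 .08 110.7
python3 - <<'E'
from rim import *
d=look('S1');show(pan(d['wrist'],(.5185,-.358),*PA['S']))
E
```

```text
tcp [ 0.4342 -0.377   0.2114] [-179.3   -0.5  109.9] j [-21.  12. -13.   0. -66. -49.] t 21.2
units shift [ 0.019 -0.044 -0.526] turn [-0.0005 -0.0024  0.0021]
tcp [ 0.4343 -0.3767  0.2115] [-179.26   -0.46  109.97] F [ 0.2  1.2 -0.3] op 0.0525 t 21.25 j6 -48.7
{'c': array([ 0.5141, -0.3601]), 'yaw': np.float32(-159.4209), 'grip': array([ 0.4298, -0.3917]), 'off': np.float64(0.0), 'rmed': np.float64(0.0248), 'tip': np.float64(0.1162), 'zr': np.float64(0.0442), 'zh': np.float64(0.0544), 'n': array([1855, 1652])}
```

View pics/wrist_S1.png

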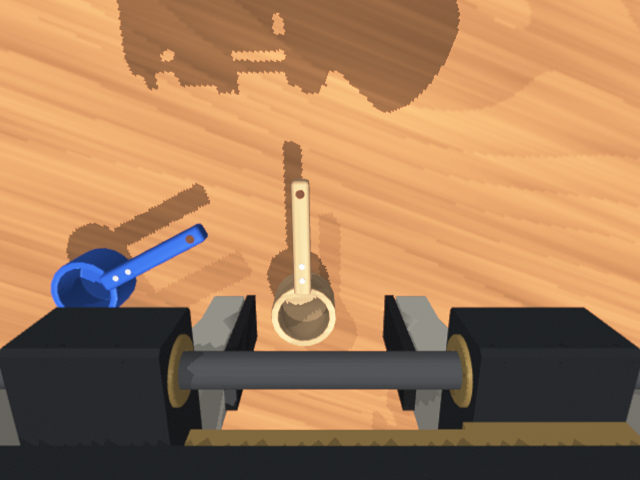

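Call:
send_rows([
  [0.4,[0.01,-0.048,-0.04],[-0.0005,-0.0024,0.0018]],
  [0.4,[0,0,-0.12],[0,0,0]],
  [0.4,[0,0,-0.14],[0,0,0]],
  [0.4,[0,0,-0.12],[0,0,0]],
  [0.4,[0,0,-0.08],[0,0,0]],
  [0.4,[0,0,0],[0,0,0]],
  [0.4,[0,0,0],[0,0,0]],
])

```text
clock: 21.95
tool_pos: [0.44, -0.3825, 0.0861]
orientation: [179.7, 0.3, 111.4]
force: [0.0, -0.2, -0.2]
opening: 0.0525
```

```bash
python3 plan.py .4367 -.389 .027 110.6
```

```text
tcp [ 0.44   -0.3825  0.0861] [179.7   0.3 111.4] j [-22.  19. -22.   0. -49. -47.] t 21.95
units shift [-0.013 -0.026 -0.236] turn [ 0.0004  0.001  -0.0021]
```

Call:
send_rows([
  [0.4,[-0.013,-0.026,-0.03],[0.0004,0.001,-0.002]],
  [0.4,[0,0,-0.06],[0,0,0]],
  [0.4,[0,0,-0.05],[0,0,0]],
  [0.4,[0,0,0],[0,0,0]],
  [0.4,[0,0,0],[0,0,0]],
])

```text
clock: 22.45
tool_pos: [0.4398, -0.3908, 0.0547]
orientation: [179.7, 0.3, 110.7]
force: [1.4, -0.6, 0.3]
opening: 0.0525
```

```bash
python3 plan.py .4367 -.389 .027 110.6
```

```text
tcp [ 0.4398 -0.3908  0.0547] [179.7   0.3 110.7] j [-23.  22. -23.   0. -45. -47.] t 22.45
units shift [-0.013  0.007 -0.111] turn [ 0.0006  0.001  -0.0002]
```

Call:
send_rows([
  [0.4,[-0.013,0.007,-0.05],[0.0006,0.001,0]],
  [0.4,[0,0,-0.05],[0,0,0]],
  [0.4,[0,0,-0.025],[0,0,0]],
  [0.4,[0,0,0],[0,0,0]],
  [0.4,[0,0,0],[0,0,0]],
])

```text
clock: 22.95
tool_pos: [0.4365, -0.3892, 0.0215]
orientation: [180.0, 0.0, 110.7]
force: [-0.6, -0.2, 0.1]
opening: 0.0521
```

```bash
python3 plan.py .4367 -.389 .027 110.6;  python3 -c "
from look import *
look('S2')"
```

```text
tcp [ 0.4365 -0.3892  0.0215] [180.    0.  110.7] j [-23.  24. -25.   0. -41. -47.] t 22.95
units shift [0.001 0.001 0.022] turn [ 0.      0.     -0.0002]
tcp [ 0.4365 -0.3892  0.0215] [179.99   0.   110.66] F [-0.2 -1.2 -0. ] op 0.0527 t 23.0 j6 -46.8
```

View pics/wrist_S2.png

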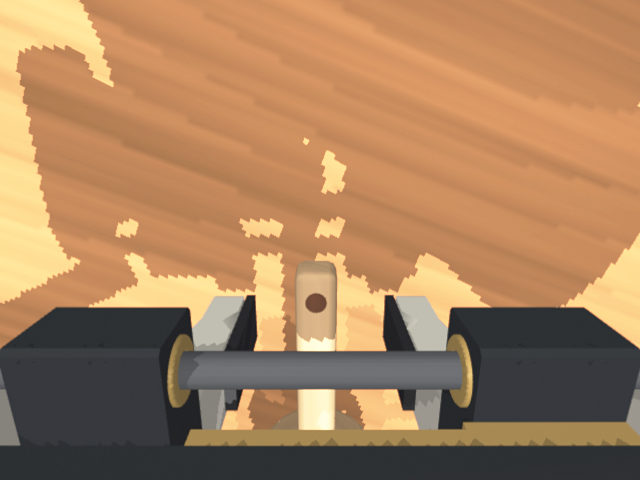

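Handle S is centred at (316,340). Raising 5.5 mm, then closing.

Call:
send_rows([
  [0.4,[0,0,0.022],[0,0,0]],
  [0.4,[0,0,0],[0,0,0]],
  [0.7,[0,0,0],[0,0,0]],
  [1,[0,0,0],[0,0,0]],
  [1,[0,0,0],[0,0,0]],
  [1,[0,0,0],[0,0,0]],
  [1,[0,0,0],[0,0,0]],
  [1,[0,0,0],[0,0,0]],
  [1,[0,0,0],[0,0,0]],
  [1,[0,0,0],[0,0,0]],
  [1,[0,0,0],[0,0,0]],
])

```text
clock: 24.1
tool_pos: [0.4374, -0.3896, 0.029]
orientation: [179.9, 0.1, 110.7]
force: [-0.1, -0.1, 0.4]
opening: 0.0138
```

```bash
python3 plan.py .4367 -.389 .18 110.6
python3 - <<'E'
from rim import *
d=look('S3',('top',));show(pan(d['top'],(.5185,-.358),*PA['S'])) if 0 else print(rim(d['top'],(.5185,-.358),.028,.044))
E
```

```text
tcp [ 0.4374 -0.3896  0.029 ] [1.799e+02 1.000e-01 1.107e+02] j [-23.  24. -24.   0. -42. -47.] t 24.1
units shift [-0.003  0.002  0.604] turn [ 0.0002  0.0004 -0.0002]
tcp [ 0.4374 -0.3896  0.0291] [1.7989e+02 1.1000e-01 1.1068e+02] F [0.3 0.4 1.1] op 0.0137 t 24.15 j6 -46.8
(array([ 0.5185, -0.358 ]), 0, np.float64(nan), np.float64(nan))
  ret = _var(a, axis=axis, dtype=dtype, out=out, ddof=ddof,
  arrmean = um.true_divide(arrmean, div, out=arrmean,
  ret = ret.dtype.type(ret / rcount)
  return _methods._mean(a, axis=axis, dtype=dtype,
  ret = ret.dtype.type(ret / rcount)
```

Call:
send_rows([
  [1,[0,0,0.04],[0,0,0]],
  [1,[0,0,0.08],[0,0,0]],
  [1,[0,0,0.12],[0,0,0]],
  [1,[0,0,0.12],[0,0,0]],
  [1,[0,0,0.12],[0,0,0]],
  [1,[0,0,0.08],[0,0,0]],
  [1,[0.02,0.07,0.03],[0,0,0.01]],
  [1,[0.03,0.12,0],[0,0,0.018]],
  [1,[0.036,0.142,0],[0,0,0.021]],
  [1,[0.036,0.142,0],[0,0,0.021]],
  [1,[0.036,0.142,0],[0,0,0.021]],
  [1,[0.036,0.142,0],[0,0,0.021]],
])

```text
clock: 25.35
tool_pos: [0.4831, -0.1969, 0.19]
orientation: [179.9, 0.3, 152.0]
force: [0.5, 0.2, -1.8]
opening: 0.0138
```

```bash
python3 plan.py .617 .322 .18 260
python3 - <<'E'
from rim import *
d=look('S4',('scene',))
E
```

```text
tcp [ 0.4831 -0.1969  0.19  ] [179.9   0.3 152. ] j [ -1.   8. -22.   0. -60. -27.] t 25.35
units shift [ 0.535  2.075 -0.04 ] turn [-0.0007  0.0008  0.3   ]
tcp [ 0.4844 -0.1934  0.1903] [179.84   0.35 152.57] F [-0.2  4.2 -1.1] op 0.0141 t 25.4 j6 -27.3
```

View pics/scene_S4.png

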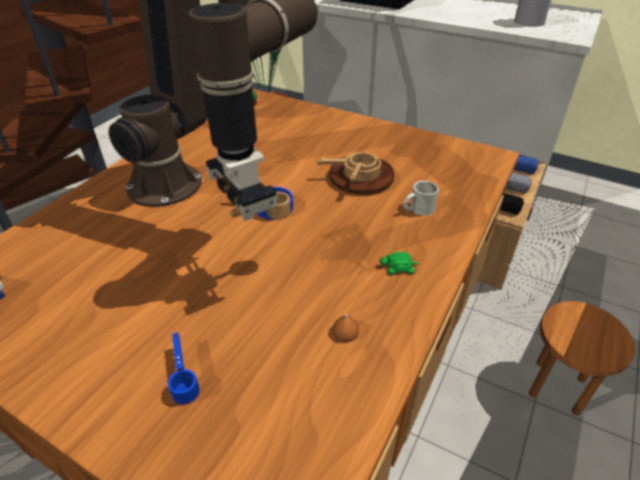

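The small pan is held level at (280,205). Carrying on.

Call:
send_rows([
  [1,[0.036,0.138,0],[0,0,0.02]],
  [1,[0.036,0.138,0],[0,0,0.02]],
  [1,[0.036,0.138,0],[0,0,0.02]],
  [1,[0.036,0.138,0],[0,0,0.02]],
  [1,[0.036,0.138,0],[0,0,0.02]],
  [1,[0.036,0.138,0],[0,0,0.02]],
  [1,[0.036,0.138,0],[0,0,0.02]],
  [1,[0.036,0.138,0],[0,0,0.02]],
  [1,[0.036,0.138,0],[0,0,0.02]],
  [1,[0.036,0.138,0],[0,0,0.02]],
  [1,[0.036,0.138,0],[0,0,0.02]],
  [1,[0.03,0.12,0],[0,0,0.02]],
])

```text
clock: 26.6
tool_pos: [0.591, 0.2319, 0.2002]
orientation: [179.9, 0.8, -117.6]
force: [0.9, 0.3, -0.9]
opening: 0.0135
```

```bash
python3 plan.py .617 .322 .18 260
```

```text
tcp [0.591  0.2319 0.2002] [ 179.9    0.8 -117.6] j [ 39.  18.  -7.  -0. -65.  24.] t 26.6
units shift [ 0.104  0.36  -0.081] turn [-0.0022  0.0003  0.0489]
```

Call:
send_rows([
  [1,[0.03,0.1,0],[-0.0022,0,0.015]],
  [1,[0.03,0.1,0],[0,0,0.014]],
  [1,[0.02,0.08,0],[0,0,0.01]],
  [1,[0.01,0.04,0],[0,0,0.005]],
  [1,[0,0,0],[0,0,0]],
  [1,[0,0,0],[0,0,0]],
])

```text
clock: 27.2
tool_pos: [0.6135, 0.3179, 0.202]
orientation: [-179.8, 0.0, -100.8]
force: [0.3, -0.2, -0.1]
opening: 0.0137
```

```bash
python3 mchk.py S5 .534 .3365 350 .0843 .028 .015 .13
python3 - <<'E'
from rim import *
for n in ('wrist','top'):
    s=load(n+'_S5.npz'); print(n,'M',rim(s,(.535,.337),.043,.070),'L',rim(s,(.534,.336),.058,.060))
E
```

```text
tcp [0.6136 0.3176 0.2022] [-1.7981e+02  2.0000e-02 -1.0082e+02] F [ 0.7 -0.7 -1.6] op 0.0133 t 27.3 j6 35.6
pred [0.5308 0.3334] rim (array([0.5299, 0.3331]), 250, np.float64(0.0021), np.float64(0.2158))
tcp [0.6136 0.3176 0.2022] [-179.8    0.  -100.8] j [ 44.  23.   1.   0. -68.  36.] t 27.3
units shift [ 0.014  0.017 -0.289] turn [0.     0.0005 0.0023]
wrist M (array([0.5356, 0.338 ]), 317, np.float64(0.0021), np.float64(0.0703)) L (array([0.5329, 0.3377]), 957, np.float64(0.0021), np.float64(0.0602))
top M (array([0.5357, 0.3367]), 228, np.float64(0.002), np.float64(0.0695)) L (array([0.5338, 0.3358]), 317, np.float64(0.002), np.float64(0.0597))
```

View pics/top_S5.png

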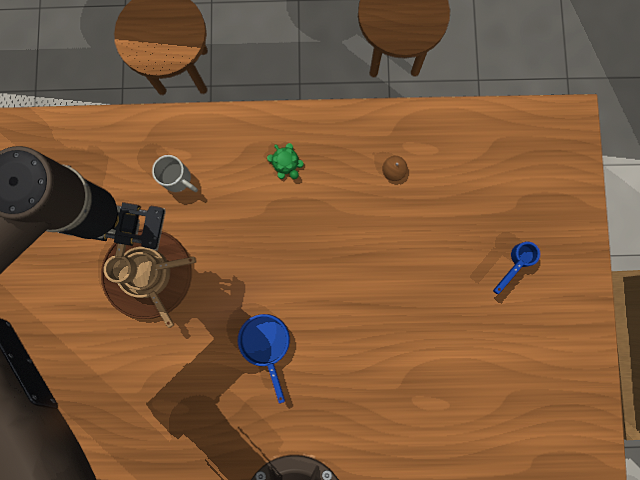

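View pics/wrist_S5.png

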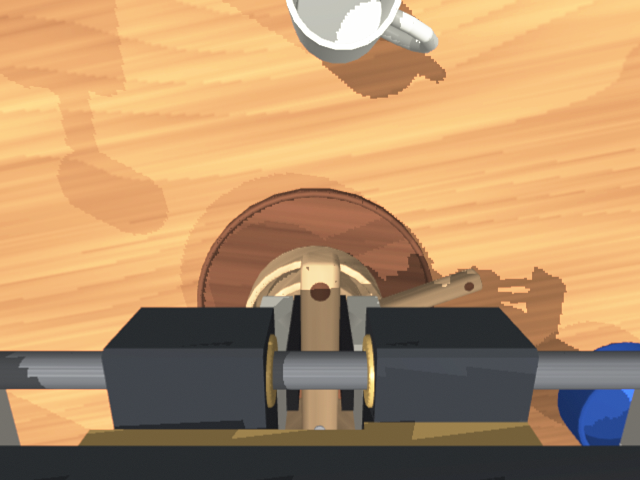

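Call:
send_rows([
  [1,[0.02,0.015,0],[0,0.0005,0.0023]],
  [1,[0,0,-0.05],[0,0,0]],
  [1,[0,0,-0.1],[0,0,0]],
  [1,[0,0,-0.1],[0,0,0]],
  [1,[0,0,-0.05],[0,0,0]],
  [1,[0,0,0],[0,0,0]],
  [1,[0,0,0],[0,0,0]],
])

```text
clock: 28.0
tool_pos: [0.6193, 0.3178, 0.1242]
orientation: [-180.0, 0.1, -100.2]
force: [-1.2, 0.4, 0.0]
opening: 0.0138
```

```bash
python3 mchk.py S6 .5355 .337 350 .0843 .028 .015 .065
```

```text
tcp [0.6195 0.3181 0.1248] [-1.7993e+02  1.1000e-01 -1.0025e+02] F [-0.3 -0.1 -0.8] op 0.0134 t 28.1 j6 36.6
pred [0.5365 0.3331] rim (array([0.5356, 0.3319]), 230, np.float64(0.0021), np.float64(0.1382))
tcp [0.6195 0.3181 0.1248] [-1.799e+02  1.000e-01 -1.002e+02] j [ 43.  27.  -4.  -0. -60.  37.] t 28.1
units shift [-0.004  0.017 -0.239] turn [-0.0003  0.0002  0.0007]
```

Call:
send_rows([
  [1,[-0.003,0.018,0],[0,0,0.0007]],
  [1,[0,0,-0.04],[0,0,0]],
  [1,[0,0,-0.03],[0,0,0]],
  [1,[0,0,0],[0,0,0]],
  [1,[0,0,0],[0,0,0]],
])

```text
clock: 28.6
tool_pos: [0.6197, 0.3243, 0.1087]
orientation: [-179.8, 0.3, -99.9]
force: [0.4, -0.1, -0.2]
opening: 0.0137
```

```bash
python3 mchk.py S7 .5355 .337 350 .0843 .028 .015 .065
```

```text
tcp [0.6197 0.3242 0.1088] [-179.76    0.31  -99.94] F [ 0.3 -0.5 -0.6] op 0.0135 t 28.7 j6 36.5
pred [0.5367 0.3387] rim (array([0.5359, 0.338 ]), 205, np.float64(0.0021), np.float64(0.1226))
tcp [0.6197 0.3242 0.1088] [-179.8    0.3  -99.9] j [ 44.  27.  -5.   0. -58.  37.] t 28.7
units shift [-0.005 -0.007 -0.175] turn [-0.0007  0.0008 -0.0002]
```

Call:
send_rows([
  [1,[-0.003,-0.005,-0.03],[-0.0007,0.0008,0]],
  [1,[0,0,-0.035],[0,0,0]],
  [1,[0,0,-0.035],[0,0,0]],
  [1,[0,0,-0.02],[0,0,0]],
  [1,[0,0,0],[0,0,0]],
])

```text
clock: 29.2
tool_pos: [0.6187, 0.3225, 0.0758]
orientation: [180.0, -0.0, -100.0]
force: [1.2, 0.3, -0.7]
opening: 0.0137
```

```bash
python3 mchk.py S8 .5355 .337 350 .0843 .028 .015 .065
```

```text
tcp [0.6191 0.3228 0.0768] [-1.7999e+02  2.0000e-02 -9.9960e+01] F [ 0.3 -0.  -0.3] op 0.0139 t 29.3 j6 36.6
pred [0.5361 0.3374] rim (array([0.5352, 0.3362]), 205, np.float64(0.0021), np.float64(0.0903))
tcp [0.6191 0.3228 0.0768] [-180.    0. -100.] j [ 43.  29.  -6.  -0. -55.  37.] t 29.3
units shift [-0.002 -0.002 -0.047] turn [-0.      0.     -0.0001]
```

Call:
send_rows([
  [1,[0,0,-0.022],[0,0,0]],
  [1,[0,0,-0.016],[0,0,0]],
  [1,[0,0,-0.01],[0,0,0]],
  [1,[0,0,-0.005],[0,0,0]],
  [1,[0,0,0],[0,0,0]],
])

```text
clock: 29.8
tool_pos: [0.6202, 0.3235, 0.0647]
orientation: [-179.9, 0.1, -99.9]
force: [-2.4, -0.7, 3.1]
opening: 0.0138
```

```bash
python3 mchk.py S9 .5355 .337 350 .0843 .028 .015 .065
```

```text
tcp [0.6202 0.3235 0.0647] [-1.7985e+02  1.4000e-01 -9.9920e+01] F [-1.2  0.3  3.7] op 0.0136 t 29.9 j6 36.6
pred [0.5372 0.338 ] rim (array([0.5363, 0.3373]), 201, np.float64(0.0021), np.float64(0.0795))
tcp [0.6202 0.3235 0.0647] [-1.798e+02  1.000e-01 -9.990e+01] j [ 43.  30.  -7.   0. -53.  37.] t 29.9
units shift [-0.007 -0.005  0.001] turn [-0.0003  0.0005 -0.0002]
```

View pics/top_S9.png

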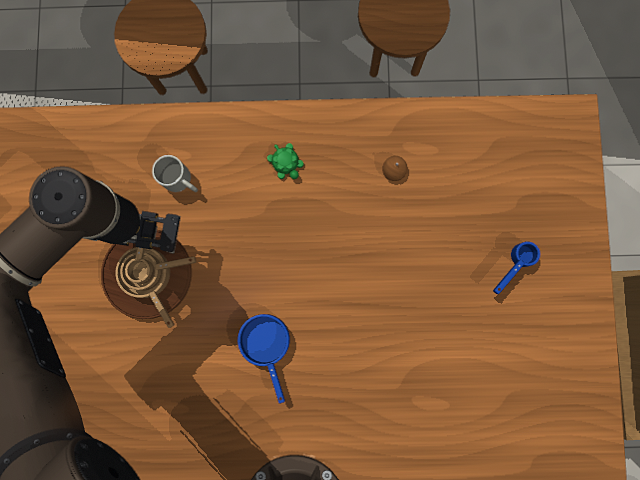

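The three pans are concentric at (141,271) and contact reads +3.7 N. The small rim is at 0.0795 m (0.080 expected). Releasing and lifting clear.

Call:
send_rows([
  [0.8,[0,0,0],[0,0,0]],
  [0.6,[0,0,0],[0,0,0]],
  [0.55,[0,0,0],[0,0,0]],
  [0.55,[0,0,0],[0,0,0]],
  [0.55,[0,0,0],[0,0,0]],
  [0.55,[0,0,0.06],[0,0,0]],
  [0.55,[0,0,0.1],[0,0,0]],
  [0.55,[0,0,0.14],[0,0,0]],
  [0.55,[0,0,0.14],[0,0,0]],
  [0.55,[0,0,0.14],[0,0,0]],
  [0.55,[0,0,0],[0,0,0]],
  [0.55,[0,0,0],[0,0,0]],
])

```text
clock: 31.1
tool_pos: [0.6196, 0.3223, 0.2212]
orientation: [-179.7, 0.2, -99.9]
force: [0.4, 0.3, -1.6]
opening: 0.0395
```

Run:
```python
from rim import *
d=look('E1',('wrist','top','scene'))
for n in ('wrist','top'):
    print(n,'S',rim(d[n],(.536,.337),.028,.080),'M',rim(d[n],(.535,.337),.043,.070),'L',rim(d[n],(.534,.336),.058,.060))
```

```text
tcp [0.6195 0.3221 0.2196] [-1.7978e+02  1.1000e-01 -9.9920e+01] F [-0.2  0.8 -0.3] op 0.0393 t 31.25 j6 36.6
wrist S (array([0.5366, 0.339 ]), 955, np.float64(0.0021), np.float64(0.0802)) M (array([0.5351, 0.3386]), 1306, np.float64(0.0021), np.float64(0.0703)) L (array([0.5328, 0.338 ]), 1059, np.float64(0.0021), np.float64(0.0603))
top S (array([0.5361, 0.3372]), 207, np.float64(0.0021), np.float64(0.0793)) M (array([0.5359, 0.3367]), 293, np.float64(0.0021), np.float64(0.0693)) L (array([0.5339, 0.3359]), 390, np.float64(0.002), np.float64(0.0596))
```

View pics/wrist_E1.png

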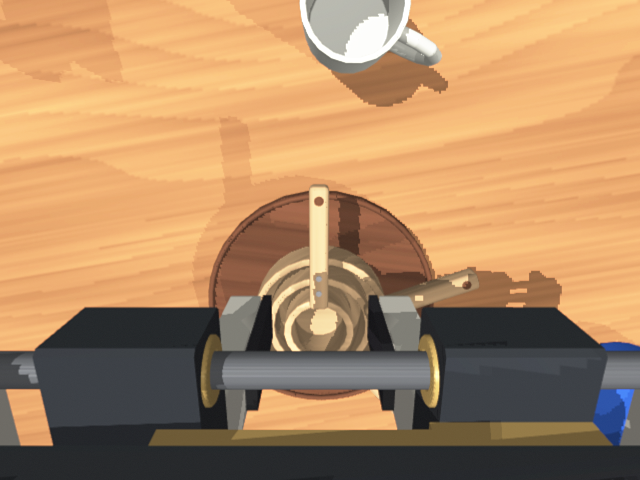

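View pics/scene_E1.png

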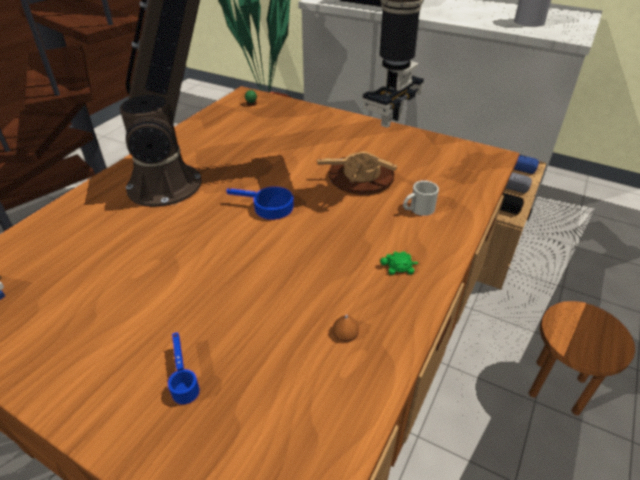

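Both views show all three pans seated with rims at 60, 70 and 80 mm. Their centres are within about 4 mm of each other, and the gripper is well clear. Handing in.

```bash
python3 -c "
from plant import order
print(order.close_job())"
```

```text
the job is handed in; nothing more can be done
None
```

The three beech pans are nested in the middle of the lazy Susan, largest, medium, then smallest. Their handles are fanned at about −150°, −80° and −10°. Each pan was lowered until the wrist force showed contact, then let go. I handed the job in at about 31 s on the clock; no verdict is reported.

Last checks, from the top and wrist cameras after the final release:
- **Seating:** the rims measured 60, 69–70 and 79–80 mm, against 60, 70 and 80 mm expected. All three pans sit flat.
- **Centring:** the medium and small centres were each within about 2.5 mm of the pan below. The large pan was within about 4.5 mm of the turntable's centre.
- **Handles:** the handle middles are set about 70° apart, which is roughly 100 mm. I took this from the placing angles and the pictures and did not measure the spacing at the end.
- **Other toys:** the mug, top, turtle and both blue pans looked unmoved in the pictures, and the gripper was clear. I judged the toys by eye only.

**Disagreements:**
- The scene camera's early fits for the pan and turntable centres were off by 2–15 mm, because it sees the pans' side walls, so I did not use them.
- The top and wrist cameras differed by 2–5 mm along x when locating the pans at pick-up.
- One attempt to locate the small pan from the top camera while it was held failed, because the arm hid the pan.

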